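# Feel out the setting gauge in the store box and clamp-seat it in the checking cradle

### The job

Lift the black lid off the blue store box and lay it flat on the plywood platform, clear of the box, then feel along the slot in the box's deck for the setting gauge (a dark steel foot with an upright neck), draw it along by its neck into the open bay and lift it out. Set it down upright on the black rubber pad and let go, then take it again the other way, across its neck, and slide its foot in under the two grey ears of the aluminium checking cradle until it is fully home against the back stop. Keep the gauge upright throughout and leave the club heads, bottle and screwdriver where they are.

Things in the scene. Friction and masses are not known exactly. Their poses are not given: they have to be found in the camera images.
- store_box: Blue opaque store box, fixed, place and yaw vary. Outside 84 mm (its x) by 243 (its y from -120 to +123); walls 6 mm thick, tops at z = 66; floor 6 mm thick. Origin on its underside, z up. Inside one straight channel: x from -36 to +36, y from -114 to +117. A deck roofs y < 0; y > 0 is the bay under the loose lid.
- slot (a point): Centre of the slot in the box's deck, on the deck's top (71 mm above the box's origin; deck 5 mm thick). Axes as the box. The slot is 34 mm wide (x) and 112 long (box y from -112 to 0) and runs out into the bay. Fingers fit down it only one behind the other, in line with the box's y. The gauge's foot cannot come up through it.
- bay (a point): Centre of the box's open bay, on the inner floor (box x = 0, y = +58.5, z = 6 mm). Axes as the box. The bay is 72 (x) by 117 (y) mm; the gauge can be lifted out only here, with its centre within 5 mm of this point along y.
- lid: Loose black lid, 0.12 kg: plate 84 (x) by 121 (y) by 6 mm; under it a plug 62 by 107 by 5 mm that drops into the bay with 5 mm play. Origin at the plug's underside below the middle; on the box it is 61 mm above the box's origin, axes parallel to the box's. Laid flat on the platform the origin is at the platform's height.
- lid_grip (a point): Grip point in the orange bar on the lid: the bar is 40 mm long (lid x), 14 thick (lid y), and stands from 11 to 41 mm above the lid's origin; this point is at 30.
- gauge: Setting gauge, loose, 0.25 to 0.46 kg. Dark steel foot 64 (x) by 104 (y) by 14 mm, both ends alike; dark neck in the middle. Origin at the centre of the underside, z up. It starts standing on the box's floor under the deck, its y along the box's, centre at box y from -60 to -32 mm, 4 mm play to each side. Pushed with a few newtons it slides along the channel.
- neck (a point): Point in the gauge's dark neck, 45 mm above its underside. The neck is upright, 24 mm in gauge x by 32 mm in y, from 14 to 58 mm above the underside.
- pad: Black rubber pad, fixed flat on the platform, 110 (x) by 150 (y) by 4 mm; origin at the centre of its underside. Pad and cradle may have swapped places.
- cradle: Checking cradle, fixed, place and yaw vary. Aluminium plate 8 mm thick, x from -106 to +44, 130 wide; origin on its underside, z up, below the centre of a gauge that is home (x = +1, y = 0, z = 8). Two grey ears: x from -28 to +28, |y| 26 to 62, z 26 to 66 mm. Side guides below them, 112 mm apart. Dark back stop: face at x = +33, 14 mm high.
- entry (a point): Point on the cradle's plate in front of the ears (cradle x = -68, y = 0, z = 8 mm), axes as the cradle: set the gauge's foot here, its y along the cradle's, and slide it along the cradle's +x. The ears (52 mm between them) leave no room for fingers at the neck's y faces; a grip on its x faces passes.
- platform: Plywood platform on short legs above the rows of stored heads, fixed. Top at z = 0.116 m, 430 mm in x by 620 mm in y, origin at table height below its centre. Everything of the task stands on it.
- iron_a: Bagged iron head, a bystander on the platform, 43 (x) by 106 (y) by 76 mm high, origin at the centre of its underside.
- iron_b: Bagged iron head, a bystander on the platform, 43 (x) by 106 (y) by 76 mm high, origin at the centre of its underside.
- hybrid_a: Black hybrid head, a bystander on the platform, 76 (x) by 105 (y) by 60 mm high, origin at the centre of its underside. The three heads may have swapped places.
- bottle: Wash bottle, a bystander on the table to the right of the platform, 70 by 60 by 178 mm, origin at the centre of its underside.
- driver: Red screwdriver, a bystander on the table, 29 by 200 (y) by 28 mm, origin at the centre of its underside.

How it is judged:
By the outcome, as a careful person would: the job done as asked, in the order asked, and still so for the second after the job is handed in, with the robot touching nothing.
It also fails if it takes over 70 s, if anything falls off the work surface, if the arm or the gripper's body presses on something with over 40 N, if the wrist force passes 120 N, or if a joint passes its speed limit or range.

### The arm

A 7-joint arm with a two-finger parallel gripper is mounted at the origin on the work surface; the furniture and walls round the work are solid. World frame = base frame: x ahead of the robot, y to its left, z up, the work surface at z = 0. Lengths are in m, angles in degrees, forces in N, time in s.
With the tool pointing down it reaches from about 0.35 to 0.9 m from the base axis. Payload 19.9 kg.
Tool frame: the origin (TCP) lies at the very end of the fingers, on their centre line; the grasp point (between the pads) lies manip.hold_point_z behind it (manip.hold_point_z is the distance from the TCP to the grasp point, in m); z points along the fingers, y is the direction in which the jaws open and shut (so a half turn about z gives the same grasp; the last joint's range is limited). The gripper opens to 85 mm and grips with 20 to 120 N. Pads are 22 mm wide; open, the fingers measure 114 mm over their backs; the gripper's body (76 mm by 85 mm) begins 54 mm behind the grasp point. The pads swing forward as they close: fully open they stand 13 mm farther back than shut.
Start: joints at [-69.987, 23.915, -0.59, 92.452, 0.269, 63.638, -3.037], TCP at [0.238, 0.578, 0.231] pointing down, gripper open.
Joint ranges: [-161.28, 161.28], [-22.2, 115.67], [-73.04, 71.86], [3.21, 147.25], [-68.34, 248.33], [10.77, 114.83], [-161.83, 161.83]. Speed limits (degrees/s): [108.29, 108.29, 136.94, 136.94, 172.46, 172.46, 172.46].

### API

Orientations are given as a 3x3 rotation matrix whose columns are the frame's x, y, z axes.
In Python, from station import manip gives the robot as it stands. The module is installed in compiled form; this text tells all that it offers.
- The arm moves only by the tool servo_tool, never from a script. Its argument "plan" is a list of rows, each a list of 5 numbers: the closure, from 0 (fully open) to 1 (shut), then the shift along the tool's x, y, z in m, then the turn about the tool's z in rad. A call has 1 to 12 rows; each row is the pose to reach, as a shift and turn from the pose commanded when the call began, along the tool's axes at that moment; what a row does not reach only later rows make up. A row lasts 1/10 s, in which the tool goes at most 50 mm and 8.59 degrees, less where a joint would pass 70% of its speed; a pose out of reach is approached as far as the arm can. A call with a gripper value outside its range is refused whole. The fingers move at their own pace and stop on an object; the grip force is fixed at half the most. Time passes only in rows, so rows that repeat a pose let the fingers close. It gives the time, the measured TCP pose, the force and the opening at its end, in the units of the state.
- manip.observe(): the state, without advancing time (a new reading comes with each control period).
- manip.capture(name): name is "scene" or "top" or "wrist"; returns a dict with "frame" (420x560x3 uint8, blue, green, red), "range_z" (420x560 float32, m along the optical axis (not along the pixel's ray), 0 where there is no reading), "mtx" (3x3 intrinsics, pixels), "k1" (the pictures are not rectified: a ray, as slopes to the right and down, at radius r is drawn at 1 + k1 r^2 times it, then the intrinsics apply), "pose" (4x4, takes a point from camera to world coordinates). Camera axes: x right, y up, looking along -z (the intrinsics and any distortion apply to the point x, -y, -z); pixel columns grow to the right and rows downward; lengths in m; the calibration is good to about 2 mm. A picture is of the moment at which its call begins.
- manip.hand_in(): hands the job in, once; it reports no verdict.
The state is a dict: "clock": time; "joints": joint angles; "dq": joint speeds; "tau": joint torques, N m; "ee_pos": TCP position; "ee_rot": TCP orientation; "force": force on the tool from outside, world axes, zero at the start; "moment": the same for the moment, N m; "gripper_width": finger opening in m.
Only numpy, scipy, OpenCV 4.12 (cv2) and the standard library are available. Lean on these libraries where they do the work, as an engineer would, in place of code of your own. Each camera call takes 0.05 s, during which the arm holds its last target.

## Working session

There is one attempt and no reset: what is moved stays moved. The work goes in short steps, Python scripts to look and compute and a tool call to move; the robot and the scene stay as the last step left them, time stands still between calls to the robot, and variables do not carry over. Pictures are saved under pics/ and viewed, and the job is handed in when it is done.

Besides the shell and the picture viewer there is one more tool, called after "Emit:" by a JSON object that holds its "name" and its "arguments", one argument or row to a line. servo_tool: Moves the arm, as the interface text tells. Its arguments: {"type":"object","properties":{"plan":{"type":"array"}},"required":["plan"]}

```bash
mkdir -p pics; ls; cat > h.py <<'E'
import numpy as np, cv2
from station import manip
def snap(n,f):
    c=manip.capture(n); cv2.imwrite('pics/%s.png'%f,c['frame']); np.savez('pics/%s.npz'%f,**{k:np.array(v) for k,v in c.items()}); return c
def load(f):
    d=np.load('pics/%s.npz'%f); return {k:d[k] for k in d}
def rays(c,uv):
    uv=np.asarray(uv,float).reshape(-1,1,2)
    p=cv2.undistortPoints(uv,c['mtx'],np.array([float(c['k1']),0,0,0])).reshape(-1,2)
    d=np.c_[p[:,0],-p[:,1],-np.ones(len(p))]
    return c['pose'][:3,3], d@c['pose'][:3,:3].T
def onplane(c,uv,z):
    o,d=rays(c,uv); return o+d*((z-o[2])/d[:,2])[:,None]
def bydepth(c,uv):
    o,d=rays(c,uv); uv=np.asarray(uv).reshape(-1,2).astype(int)
    return o+d*c['range_z'][uv[:,1],uv[:,0]][:,None]
def cloud(c):
    v,u=np.mgrid[0:420,0:560]; uv=np.c_[u.ravel(),v.ravel()]
    return bydepth(c,uv).reshape(420,560,3)
def st():
    s=manip.observe(); 
    for k in ('clock','joints','ee_pos','ee_rot','force','moment','gripper_width'): print(k,np.round(s[k],4).tolist())
E
python3 - <<'E'
from h import *
st(); print(manip.hold_point_z)
for n in ('scene','top','wrist'):
    c=snap(n,n+'0'); print(n,c['k1'],np.round(c['mtx'],1).tolist(),np.round(c['pose'],3).tolist())
E
```

```text
pics
clock 0.0
joints [-69.9882, 23.9493, -0.5898, 92.4869, 0.2693, 63.6378, -3.0371]
ee_pos [0.2379, 0.5775, 0.2306]
ee_rot [[-0.9246, 0.3809, -0.0004], [0.3809, 0.9246, -0.0012], [-0.0001, -0.0013, -1.0]]
force [0.7221, -0.1569, 0.3111]
moment [-0.0483, 0.0012, 0.0071]
gripper_width 0.0856
0.0187
scene -0.05578232660383194 [[435.5, 0.0, 284.3], [0.0, 435.5, 203.9], [0.0, 0.0, 1.0]] [[0.894, 0.329, -0.303, 0.134], [-0.447, 0.639, -0.626, -0.824], [-0.012, 0.696, 0.718, 0.983], [0.0, 0.0, 0.0, 1.0]]
top -0.07157277290147408 [[391.5, 0.0, 279.9], [0.0, 391.5, 204.1], [0.0, 0.0, 1.0]] [[0.024, 0.996, -0.081, 0.432], [-0.999, 0.022, -0.023, -0.095], [-0.021, 0.082, 0.996, 1.167], [0.0, 0.0, 0.0, 1.0]]
wrist 0.01860007454408212 [[346.9, 0.0, 279.4], [0.0, 346.9, 213.4], [0.0, 0.0, 1.0]] [[0.38, -0.885, -0.268, 0.172], [0.925, 0.364, 0.111, 0.606], [-0.001, -0.29, 0.957, 0.373], [0.0, 0.0, 0.0, 1.0]]
```

View pics/scene0.png

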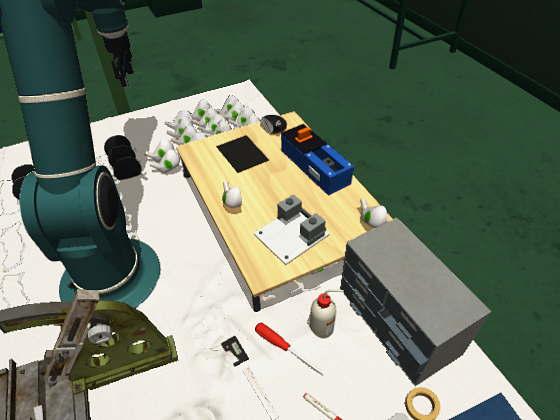

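View pics/top0.png

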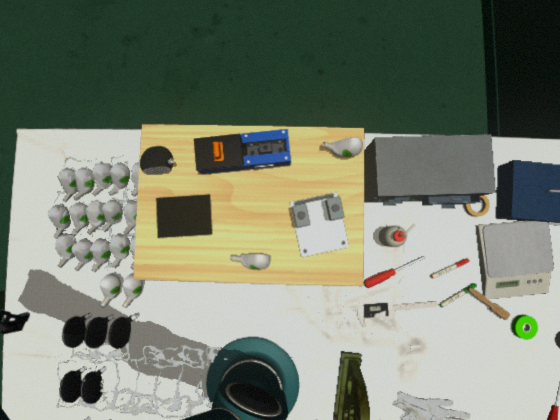

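```bash
python3 - <<'E'
from h import *
c=load('top0'); cv2.imwrite('pics/t0a.png',cv2.resize(c['frame'][110:290,120:380],None,fx=3,fy=3,interpolation=cv2.INTER_CUBIC))
c=load('scene0'); cv2.imwrite('pics/s0a.png',cv2.resize(c['frame'][85:305,170:400],None,fx=2.7,fy=2.7,interpolation=cv2.INTER_CUBIC))
E
```

```text
(no output)
```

View pics/t0a.png

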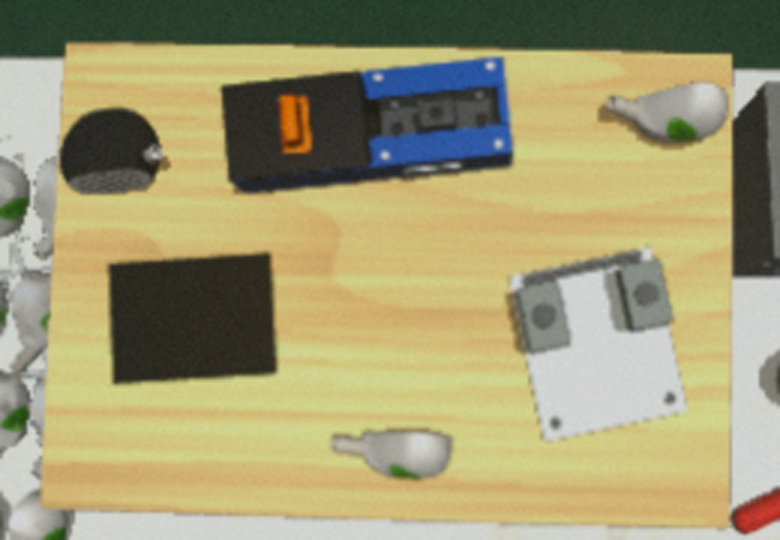

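View pics/s0a.png

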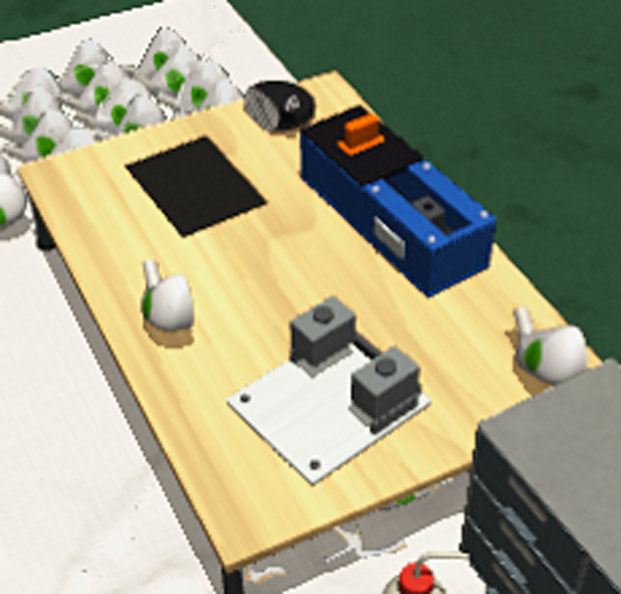

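View pics/wrist0.png

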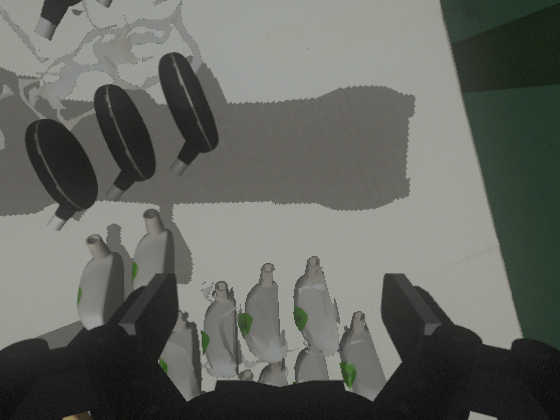

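```bash
cat > m0.py <<'E'
from h import *
c=load('top0'); hsv=cv2.cvtColor(c['frame'],cv2.COLOR_BGR2HSV)
def comp(mask,roi,z,name):
    m=np.zeros(mask.shape,np.uint8); x0,y0,x1,y1=roi; m[y0:y1,x0:x1]=mask[y0:y1,x0:x1]*255
    cs,_=cv2.findContours(m,cv2.RETR_EXTERNAL,cv2.CHAIN_APPROX_NONE); k=max(cs,key=cv2.contourArea)
    P=onplane(c,k.reshape(-1,2),z)[:,:2]*1000
    r=cv2.minAreaRect(P.astype(np.float32)); print(name,np.round(r[0],1),np.round(r[1],1),round(r[2],2)); print(np.round(cv2.boxPoints(r)).tolist()); return P
H,S,V=[hsv[...,i].astype(int) for i in range(3)]
blue=(H>100)&(H<130)&(S>120)&(V>110)
comp(blue,(235,120,300,175),.187,'deck')
org=(H>5)&(H<18)&(S>180)&(V>150)
comp(org,(195,120,245,175),.116+.061+.041,'bar')
dark=(V<75)
comp(dark,(190,130,245,178),.188,'lid')
comp(dark,(150,190,220,245),.120,'pad')
wh=(S<50)&(V>150)
comp(wh,(285,190,352,262),.124,'plate')
X=cloud(c)
for u,v,n in [(265,147,'neck'),(270,165,'deck'),(240,150,'lid'),(300,215,'ear'),(335,208,'ear2'),(325,240,'plate'),(180,215,'pad'),(240,200,'plat')]: print(n,np.round(X[v,u]*1000,1))
E
python3 m0.py
```

```text
deck [657.2 -31.3] [ 82.4 118.5] 7.22
[[609.0, 22.0], [624.0, -95.0], [706.0, -85.0], [691.0, 33.0]]
bar [638.   83.2] [47.5 22.1] 7.5
[[613.0, 91.0], [616.0, 69.0], [663.0, 75.0], [660.0, 97.0]]
lid [637.4  84. ] [ 93.8 127.8] 7.23
[[583.0, 141.0], [599.0, 15.0], [692.0, 26.0], [676.0, 153.0]]
pad [480.2 189.2] [106.4 145.9] 5.16
[[421.0, 257.0], [434.0, 112.0], [540.0, 121.0], [527.0, 267.0]]
plate [ 460.5 -177. ] [138.7 130.1] 13.35
[[378.0, -130.0], [408.0, -256.0], [543.0, -224.0], [513.0, -98.0]]
neck [659.5 -30.  176.1]
deck [615.2 -43.4 162.7]
lid [648.6  33.3 184.9]
ear [ 485.6 -123.2  186.1]
ear2 [ 505.  -210.4  188.9]
plate [ 424.2 -192.4  127.2]
pad [481.8 199.4 118.4]
plat [526.1  37.3 119. ]
```

```bash
cat >> h.py <<'E'
def go(x,y,z,yang):
    """target TCP (m), tool-y world angle deg -> shift in tool axes, turn rad (from measured pose)"""
    s=manip.observe(); R=np.array(s['ee_rot']); d=R.T@(np.array([x,y,z])-s['ee_pos'])
    a=np.degrees(np.arctan2(R[1,1],R[0,1])); t=(a-yang+180)%360-180
    print('from',np.round(s['ee_pos'],4),'yang %.2f'%a,'-> shift mm',np.round(d*1000,1),'turn rad %.4f'%np.radians(t), 'dist %.0f'%(1000*np.linalg.norm(d)))
E
python3 - <<'E'
from h import *
go(.60,.05,.35,97.2)
X=cloud(load('top0'))
# bystanders on platform: points > .135 high
for n,(x0,y0,x1,y1) in dict(ironfront=(225,245,280,275),hyb=(135,140,180,178),ironback=(315,130,368,162)).items():
    P=X[y0:y1,x0:x1].reshape(-1,3); P=P[(P[:,2]>.13)&(P[:,2]<.22)]; print(n,np.round(P.min(0),3),np.round(P.max(0),3))
E
```

```text
from [0.238  0.5776 0.2308] yang 67.61 -> shift mm [-535.7 -350.1 -118.8] turn rad -0.5164 dist 651
ironfront [ 0.347 -0.048  0.137] [0.386 0.052 0.197]
hyb [0.593 0.209 0.13 ] [0.667 0.31  0.18 ]
ironback [ 0.645 -0.281  0.133] [ 0.688 -0.178  0.194]
```

Emit:
{"name": "servo_tool", "arguments": {
  "plan": [
    [0,-20,-15,-0.02,0],
    [0,0,0,0,0]
  ]
}}

```text
clock: 0.35
ee_pos: [0.2468, 0.5674, 0.2294]
ee_rot: [[-0.919, 0.394, 0.002], [0.394, 0.919, -0.009], [-0.006, -0.007, -1.0]]
force: [2.2, 1.7, 0.2]
gripper_width: 0.0853
```

I slipped on units there: the shifts are in metres, and I wrote millimetres. The row limit capped it, so the arm moved only about 12 mm in free air. I'll recompute from the current pose.

```bash
python3 - <<'E'
from h import *
go(.60,.05,.35,97.2)
E
```

```text
from [0.2468 0.5674 0.2294] yang 66.78 -> shift mm [-529.3 -337.1 -115.1] turn rad -0.5310 dist 638
```

Emit:
{"name": "servo_tool", "arguments": {
  "plan": [
    [0,-0.02,-0.012,-0.03,0],
    [0,-0.05,-0.03,-0.06,-0.03],
    [0,-0.08,-0.05,-0.09,-0.08],
    [0,-0.115,-0.073,-0.11,-0.13],
    [0,-0.15,-0.095,-0.115,-0.18],
    [0,-0.185,-0.118,-0.115,-0.23],
    [0,-0.22,-0.14,-0.115,-0.28],
    [0,-0.255,-0.162,-0.115,-0.33],
    [0,-0.29,-0.185,-0.115,-0.38],
    [0,-0.325,-0.207,-0.115,-0.43],
    [0,-0.36,-0.23,-0.115,-0.48],
    [0,-0.39,-0.25,-0.115,-0.53]
  ]
}}

```text
clock: 1.55
ee_pos: [0.5043, 0.1961, 0.3463]
ee_rot: [[-0.99, -0.14, 0.0], [-0.14, 0.99, -0.0], [0.0, -0.0, -1.0]]
force: [-0.2, 0.7, 0.2]
gripper_width: 0.0855
```

```bash
python3 - <<'E'
from h import *
go(.60,.05,.35,97.2)
E
```

```text
from [0.5043 0.1961 0.3463] yang 98.04 -> shift mm [ -74.3 -158.    -3.7] turn rad 0.0146 dist 175
```

Emit:
{"name": "servo_tool", "arguments": {
  "plan": [
    [0,-0.02,-0.04,0,0.015],
    [0,-0.04,-0.08,0,0.015],
    [0,-0.06,-0.12,0,0.015],
    [0,-0.075,-0.16,0,0.015],
    [0,-0.08,-0.17,0,0.015],
    [0.3,-0.08,-0.17,0,0.015],
    [0.3,-0.08,-0.17,0,0.015]
  ]
}}

```text
clock: 2.25
ee_pos: [0.6059, 0.0418, 0.346]
ee_rot: [[-0.992, -0.125, -0.001], [-0.125, 0.992, 0.0], [0.001, 0.0, -1.0]]
force: [0.2, 0.9, 0.2]
gripper_width: 0.0604
```

```bash
python3 - <<'E'
from h import *
st(); c=snap('wrist','w1')
E
```

```text
clock 2.25
joints [-21.3162, 17.997, 18.8514, 87.0349, -5.9235, 75.984, 95.2713]
ee_pos [0.6059, 0.0418, 0.346]
ee_rot [[-0.9922, -0.1245, -0.0006], [-0.1245, 0.9922, 0.0003], [0.0006, 0.0003, -1.0]]
force [0.2042, 0.9105, 0.1995]
moment [0.006, 0.0634, -0.0148]
gripper_width 0.0604
```

View pics/w1.png

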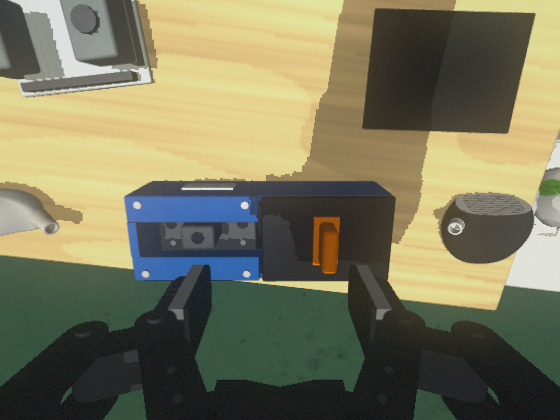

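```bash
cat > m1.py <<'E'
from h import *
c=load('w1'); hsv=cv2.cvtColor(c['frame'],cv2.COLOR_BGR2HSV)
H,S,V=[hsv[...,i].astype(int) for i in range(3)]; X=cloud(c)
def rect(P,name):
    r=cv2.minAreaRect((P[:,:2]*1000).astype(np.float32)); print(name,np.round(r[0],1),np.round(r[1],1),round(r[2],2))
zb=X[...,2]
blue=(H>100)&(H<130)&(S>120)&(zb>.178)&(zb<.2)
v,u=np.nonzero(blue); print(len(u), np.median(X[blue][:,2])); rect(onplane(c,np.c_[u,v],.187),'deck')
hi=(zb>.205)&(zb<.23)&(H<25)&(S>120); v,u=np.nonzero(hi); print('bar',np.median(X[hi][:,2]),u.min(),u.max(),v.min(),v.max()); rect(onplane(c,np.c_[u,v],.218),'bar')
lid=(V<80)&(zb>.178)&(zb<.198)&(S<90); lid[:,:255]=0; lid[:,400:]=0; lid[290:]=0; v,u=np.nonzero(lid);print(np.median(X[lid][:,2])); rect(onplane(c,np.c_[u,v],.188),'lid')
nk=(zb>.168)&(zb<.186); nk[:,:165]=0; nk[:,235:]=0; nk[:215]=0; nk[262:]=0; nk&=S<60; v,u=np.nonzero(nk);print(u.min(),u.max(),v.min(),v.max(),np.median(X[nk][:,2])); rect(onplane(c,np.c_[u,v],.180),'neck')
# cross sections
print(np.round(X[235,150:262:6,2],3)); print(np.round(X[235,150:262:6,1],3))
print(np.round(X[190:290:5,329,2],3))
E
python3 m1.py
```

```text
5971 0.18668384729270837
deck [660.  -29.3] [ 83.2 122.2] 7.21
bar 0.21691407861143025 320 338 226 273
bar [642.5  88.6] [42.6 14.9] 7.3
0.18765852125077825
lid [643.9  88.1] [ 84.8 124.8] 7.21
181 216 223 248 0.17941050531406844
neck [658.5 -27.9] [25.2 33.3] 7.15
[0.152 0.135 0.136 0.136 0.136 0.135 0.18  0.18  0.18  0.18  0.18  0.169
 0.135 0.136 0.136 0.135 0.135 0.136 0.123]
[-0.083 -0.083 -0.076 -0.07  -0.063 -0.057 -0.04  -0.034 -0.029 -0.023
 -0.017 -0.013 -0.012 -0.005  0.001  0.007  0.014  0.02   0.026]
[0.162 0.181 0.188 0.187 0.188 0.187 0.189 0.202 0.213 0.218 0.217 0.218
 0.218 0.217 0.219 0.218 0.217 0.188 0.188 0.115]
```

```bash
python3 - <<'E'
from h import *
go(.6425,.0886,.23,97.2)
go(.6425,.0886,.1915,97.2)
E
```

```text
from [0.6058 0.0423 0.3462] yang 97.21 -> shift mm [-42.2  41.3 116.2] turn rad 0.0001 dist 130
from [0.6058 0.0423 0.3462] yang 97.21 -> shift mm [-42.2  41.3 154.7] turn rad 0.0001 dist 166
```

Emit:
{"name": "servo_tool", "arguments": {
  "plan": [
    [0.3,-0.015,0.015,0.03,0],
    [0.3,-0.03,0.03,0.06,0],
    [0.3,-0.042,0.041,0.09,0],
    [0.3,-0.042,0.041,0.115,0],
    [0.3,-0.042,0.041,0.13,0],
    [0.3,-0.042,0.041,0.145,0],
    [0.3,-0.042,0.041,0.153,0],
    [0.3,-0.042,0.041,0.153,0],
    [0.3,-0.042,0.041,0.153,0]
  ]
}}

```text
clock: 3.2
ee_pos: [0.6432, 0.0867, 0.1942]
ee_rot: [[-0.992, -0.124, 0.001], [-0.124, 0.992, 0.0], [-0.001, 0.0, -1.0]]
force: [-0.3, -0.6, 0.0]
gripper_width: 0.0599
```

```bash
python3 - <<'E'
from h import *
st();go(.6425,.0886,.1915,97.2)
snap('wrist','w2')
E
```

```text
clock 3.2
joints [-22.3009, 29.0121, 16.5378, 91.3525, -9.0918, 60.8948, 93.8031]
ee_pos [0.6432, 0.0867, 0.1942]
ee_rot [[-0.9923, -0.1237, 0.0011], [-0.1237, 0.9923, 0.0002], [-0.0011, 0.0, -1.0]]
force [-0.2953, -0.5959, 0.0201]
moment [-0.0159, 0.0192, 0.0356]
gripper_width 0.0599
from [0.6432 0.0867 0.1942] yang 97.11 -> shift mm [0.5 2.  2.7] turn rad -0.0017 dist 3
```

View pics/w2.png

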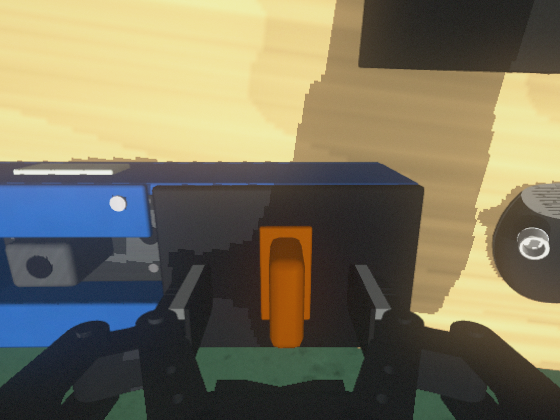

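Bar (u 265–305) sits centred between the fingers (u 200 / 355). I'll nudge by 2 mm and close.

Emit:
{"name": "servo_tool", "arguments": {
  "plan": [
    [0.3,0,0.002,0.002,0],
    [0.6,0,0.002,0.002,0],
    [1,0,0.002,0.002,0],
    [1,0,0.002,0.002,0],
    [1,0,0.002,0.002,0],
    [1,0,0.002,0.002,0],
    [1,0,0.002,0.002,0],
    [1,0,0.002,0.002,0],
    [1,0,0.002,-0.01,0],
    [1,0,0.002,-0.03,0]
  ]
}}

```text
clock: 4.25
ee_pos: [0.6419, 0.0887, 0.2229]
ee_rot: [[-0.992, -0.124, -0.002], [-0.124, 0.992, -0.001], [0.003, -0.0, -1.0]]
force: [0.4, -0.3, -1.6]
gripper_width: 0.013
```

```bash
python3 - <<'E'
from h import *
go(.495,.02,.255,97.2)
E
```

```text
from [0.6419 0.0887 0.2229] yang 97.11 -> shift mm [154.3 -50.  -31.7] turn rad -0.0015 dist 165
```

Emit:
{"name": "servo_tool", "arguments": {
  "plan": [
    [1,0,0,-0.015,0],
    [1,0.015,-0.005,-0.03,0],
    [1,0.04,-0.012,-0.032,0],
    [1,0.07,-0.022,-0.032,0],
    [1,0.1,-0.032,-0.032,0],
    [1,0.13,-0.042,-0.032,0],
    [1,0.15,-0.05,-0.02,0],
    [1,0.154,-0.05,0.01,0],
    [1,0.154,-0.05,0.04,0],
    [1,0.154,-0.05,0.065,0],
    [1,0.154,-0.05,0.08,0],
    [1,0.154,-0.05,0.086,0]
  ]
}}

```text
clock: 5.45
ee_pos: [0.4955, 0.02, 0.1365]
ee_rot: [[-0.992, -0.124, -0.001], [-0.124, 0.992, -0.0], [0.001, -0.0, -1.0]]
force: [0.9, 0.2, -1.3]
gripper_width: 0.013
```

```bash
python3 - <<'E'
from h import *
st();go(.495,.02,.1313,97.2)
E
```

```text
clock 5.45
joints [-21.0202, 18.4188, 17.8102, 115.993, -7.6076, 46.7516, 98.2813]
ee_pos [0.4955, 0.02, 0.1365]
ee_rot [[-0.9923, -0.1238, -0.0014], [-0.1238, 0.9923, -0.0003], [0.0015, -0.0001, -1.0]]
force [0.9447, 0.1724, -1.2864]
moment [0.0355, 0.0226, 0.0864]
gripper_width 0.013
from [0.4955 0.02   0.1365] yang 97.11 -> shift mm [0.5 0.  5.2] turn rad -0.0015 dist 5
```

Emit:
{"name": "servo_tool", "arguments": {
  "plan": [
    [1,0,0,0.003,0],
    [1,0,0,0.005,0],
    [1,0,0,0.006,0],
    [1,0,0,0.006,0]
  ]
}}

```text
clock: 5.85
ee_pos: [0.4962, 0.0201, 0.1318]
ee_rot: [[-0.992, -0.124, 0.001], [-0.124, 0.992, 0.0], [-0.001, -0.0, -1.0]]
force: [-0.1, -0.1, -1.4]
gripper_width: 0.013
```

Emit:
{"name": "servo_tool", "arguments": {
  "plan": [
    [1,0,0,0.001,0],
    [1,0,0,0.002,0],
    [1,0,0,0.002,0]
  ]
}}

```text
clock: 6.15
ee_pos: [0.4963, 0.0201, 0.1305]
ee_rot: [[-0.992, -0.124, 0.001], [-0.124, 0.992, 0.001], [-0.001, 0.0, -1.0]]
force: [-9.1, 0.4, 23.7]
gripper_width: 0.013
```

Emit:
{"name": "servo_tool", "arguments": {
  "plan": [
    [1,0,0,-0.001,0],
    [0.5,0,0,-0.001,0],
    [0.3,0,0,-0.001,0],
    [0.3,0,0,-0.001,0],
    [0.3,0,0,-0.001,0],
    [0.3,0,0,-0.02,0],
    [0.3,0,0,-0.05,0],
    [0.3,0,0,-0.09,0],
    [0.3,0,0,-0.13,0]
  ]
}}

```text
clock: 7.05
ee_pos: [0.4956, 0.0199, 0.2606]
ee_rot: [[-0.992, -0.124, -0.001], [-0.124, 0.992, -0.0], [0.001, -0.0, -1.0]]
force: [1.1, 0.5, -0.2]
gripper_width: 0.0594
```

```bash
python3 - <<'E'
from h import *
st();snap('wrist','w3')
go(.6585,-.0279,.27,97.2)
E
```

```text
clock 7.05
joints [-23.1961, 9.0681, 19.3299, 108.9885, -3.3486, 62.5296, 94.5605]
ee_pos [0.4956, 0.0199, 0.2606]
ee_rot [[-0.9923, -0.1236, -0.0007], [-0.1236, 0.9923, -0.0004], [0.0008, -0.0003, -1.0]]
force [1.0846, 0.4674, -0.1798]
moment [-0.0341, -0.0109, 0.0393]
gripper_width 0.0594
from [0.498  0.0199 0.2669] yang 97.09 -> shift mm [-153.4  -67.3   -2.1] turn rad -0.0020 dist 168
```

View pics/w3.png

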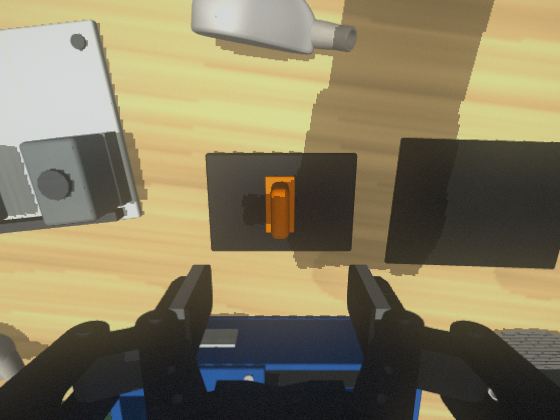

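The lid (u 207–357, v 152–250) lies flat between the cradle and the pad, clear of the box. Next is the gauge.

Emit:
{"name": "servo_tool", "arguments": {
  "plan": [
    [0.3,-0.03,-0.015,0,0],
    [0.3,-0.065,-0.03,0,0],
    [0.3,-0.1,-0.045,0,0],
    [0.3,-0.13,-0.06,0,-0.002],
    [0.35,-0.15,-0.067,0,-0.002],
    [0.35,-0.153,-0.067,0,-0.002],
    [0.35,-0.153,-0.067,0,-0.002]
  ]
}}

```text
clock: 7.8
ee_pos: [0.656, -0.0274, 0.2586]
ee_rot: [[-0.992, -0.126, -0.001], [-0.126, 0.992, -0.0], [0.001, -0.0, -1.0]]
force: [-1.2, -0.1, -0.5]
gripper_width: 0.0548
```

```bash
sed -e "s/'w1'/'w4'/" m1.py | sed '/lid=/d;/bar/d;/^print/d;/# cross/d' > m4.py; sed -i 's/nk\[:,:165\]=0; nk\[:,235:\]=0; nk\[:215\]=0; nk\[262:\]=0; //' m4.py; python3 - <<'E'
from h import *
snap('wrist','w4'); st()
E
cat >> m4.py <<'E'
sl=(zb<.17)&(zb>.12); 
for v in (310,330): pass
E
python3 m4.py
```

```text
clock 7.85
joints [-14.9081, 26.9307, 20.6516, 86.3687, -9.8773, 68.5352, 104.5535]
ee_pos [0.6557, -0.0273, 0.259]
ee_rot [[-0.992, -0.126, -0.0006], [-0.126, 0.992, -0.0001], [0.0006, 0.0, -1.0]]
force [-0.4004, 1.2873, -0.0838]
moment [-0.0054, -0.0117, 0.013]
gripper_width 0.0552
15409 0.18643822521389986
deck [652.3  27.3] [ 83.1 237.4] 7.61
177 559 161 286 0.17891700423445422
neck [653.3  29.6] [ 88.6 245.2] 7.23
```

View pics/w4.png

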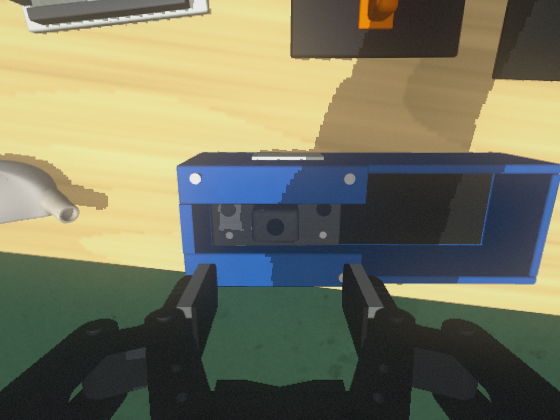

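```bash
python3 - <<'E'
from h import *
c=load('w4'); X=cloud(c); z=X[...,2]
def rect(P,name):
    r=cv2.minAreaRect((P[:,:2]*1000).astype(np.float32)); print(name,np.round(r[0],1),np.round(r[1],1),round(r[2],2))
m=(z>.176)&(z<.184); m[:,:240]=0;m[:,310:]=0;m[:202]=0;m[250:]=0
n,l,s,ce=cv2.connectedComponentsWithStats(m.astype(np.uint8)); i=1+np.argmax(s[1:,4]); print(s[i])
v,u=np.nonzero(l==i); rect(onplane(c,np.c_[u,v],.18),'neck')
m=(z>.183)&(z<.192); m[:170]=0; m[205:]=0;m[:,:205]=0; m[:,345:]=0; v,u=np.nonzero(m)
A=onplane(c,np.c_[u,v],.187)
m=(z>.183)&(z<.192); m[:240]=0; m[:,:205]=0; m[:,345:]=0;v,u=np.nonzero(m);B=onplane(c,np.c_[u,v],.187)
t=np.radians(7.2); ax=np.array([np.cos(t),np.sin(t)])
print('front strip bx',np.percentile(A[:,:2]@ax,[1,99])*1000,'rear',np.percentile(B[:,:2]@ax,[1,99])*1000)
print('neck bx',np.array([.6585,-.0279])@ax*1000)
E
```

```text
[ 252  208   47   34 1535]
neck [659.3 -29.7] [23.4 31.2] 7.27
front strip bx [612.17865613 633.40952181] rear [667.17570229 692.43447927]
neck bx 649.8107335991396
```

```bash
python3 - <<'E'
from h import *
go(.6592,-.029,.195,97.2);go(.6592,-.029,.149,97.2)
E
```

```text
from [ 0.6557 -0.0273  0.259 ] yang 97.24 -> shift mm [-3.3 -2.2 64. ] turn rad 0.0006 dist 64
from [ 0.6557 -0.0273  0.259 ] yang 97.24 -> shift mm [ -3.4  -2.2 110. ] turn rad 0.0006 dist 110
```

Emit:
{"name": "servo_tool", "arguments": {
  "plan": [
    [0.35,-0.003,-0.002,0.02,0],
    [0.35,-0.003,-0.002,0.04,0],
    [0.35,-0.003,-0.002,0.05,0],
    [0.35,-0.003,-0.002,0.055,0],
    [0.35,-0.003,-0.002,0.055,0]
  ]
}}

```text
clock: 8.35
ee_pos: [0.6591, -0.0289, 0.2044]
ee_rot: [[-0.992, -0.126, -0.0], [-0.126, 0.992, 0.0], [0.0, 0.0, -1.0]]
force: [-0.6, 0.0, 0.4]
gripper_width: 0.0556
```

```bash
python3 - <<'E'
from h import *
snap('wrist','w5')
go(.6592,-.029,.149,97.2);st()
E
```

```text
from [ 0.6594 -0.029   0.205 ] yang 97.24 -> shift mm [ 0.2 -0.  56. ] turn rad 0.0007 dist 56
clock 8.4
joints [-14.2339, 29.9267, 19.9657, 89.0969, -11.0339, 62.8879, 105.5548]
ee_pos [0.6594, -0.029, 0.205]
ee_rot [[-0.992, -0.126, 0.0006], [-0.126, 0.992, -0.0], [-0.0006, -0.0001, -1.0]]
force [0.0988, 0.265, 0.6602]
moment [-0.0585, 0.0195, 0.0366]
gripper_width 0.0558
```

View pics/w5.png

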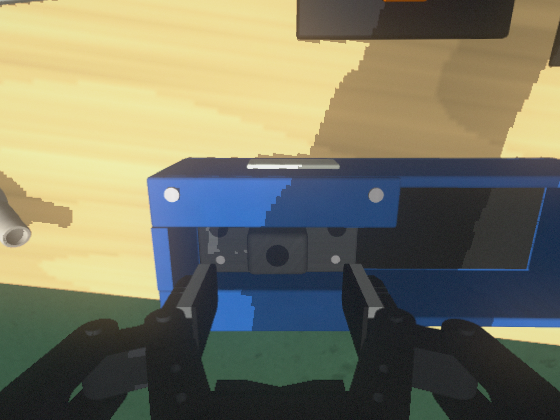

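Emit:
{"name": "servo_tool", "arguments": {
  "plan": [
    [0.35,0,0,0.012,0],
    [0.35,0,0,0.022,0],
    [0.35,0,0,0.028,0],
    [0.35,0,0,0.03,0]
  ]
}}

```text
clock: 8.8
ee_pos: [0.6589, -0.0291, 0.1732]
ee_rot: [[-0.992, -0.126, -0.001], [-0.126, 0.992, -0.0], [0.001, -0.0, -1.0]]
force: [0.7, -0.3, -0.9]
gripper_width: 0.0555
```

Emit:
{"name": "servo_tool", "arguments": {
  "plan": [
    [0.35,0,0,0.01,0],
    [0.35,0,0,0.018,0],
    [0.35,0,0,0.024,0],
    [0.35,0,0,0.025,0],
    [0.35,0,0,0.025,0]
  ]
}}

```text
clock: 9.3
ee_pos: [0.6593, -0.0291, 0.1492]
ee_rot: [[-0.992, -0.126, -0.0], [-0.126, 0.992, -0.0], [0.0, -0.0, -1.0]]
force: [-0.8, 0.6, -0.0]
gripper_width: 0.0553
```

Emit:
{"name": "servo_tool", "arguments": {
  "plan": [
    [0.6,0,0,0,0],
    [1,0,0,0,0],
    [1,0,0,0,0],
    [1,0,0,0,0],
    [1,0,0,0,0],
    [1,0,0,0,0]
  ]
}}

```text
clock: 9.9
ee_pos: [0.6597, -0.0291, 0.1499]
ee_rot: [[-0.992, -0.126, 0.001], [-0.126, 0.992, 0.0], [-0.001, -0.0, -1.0]]
force: [0.7, 1.0, 5.8]
gripper_width: 0.0309
```

```bash
python3 - <<'E'
from h import *
st()
t=np.radians(7.2); o=np.array([.6525,.0302]); print(o+.0585*np.array([-np.sin(t),np.cos(t)]))
E
```

```text
clock 9.9
joints [-13.5988, 33.1613, 19.0705, 91.6704, -12.2822, 57.1787, 106.4923]
ee_pos [0.6597, -0.0291, 0.1499]
ee_rot [[-0.992, -0.1259, 0.001], [-0.1259, 0.992, 0.0], [-0.001, -0.0001, -1.0]]
force [0.7206, 0.9721, 5.7526]
moment [0.0544, 0.1439, -0.0202]
gripper_width 0.0309
[0.64516801 0.08823871]
```

```bash
python3 - <<'E'
from h import *
c=load('w4'); hsv=cv2.cvtColor(c['frame'],cv2.COLOR_BGR2HSV); b=(hsv[...,0]>100)&(hsv[...,0]<130)&(hsv[...,1]>120)&(hsv[...,2]>40)
t=np.radians(7.2); o=np.array([.6525,.0302]); Y=np.array([-np.sin(t),np.cos(t)]); Xa=np.array([np.cos(t),np.sin(t)])
g=c['frame'].astype(int); z=cloud(c)[...,2]
for v in (175,180,185,190,195):
    r=g[v,:,0]; d=np.diff(r); e=[int(i) for i in np.argsort(-abs(d))[:8]]; 
    print(v,[(i,int(d[i]),round(float((onplane(c,[[i+.5,v]],.187)[0,:2]-o)@Y*1000),1)) for i in sorted(e)])
for v in (200,220,235): # inner floor end wall z~.122
    r=g[v,440:559,0]; d=np.diff(r); e=440+np.argsort(-abs(d))[:4]; print(v,[(int(i),int(d[i-440]),round(float((onplane(c,[[i+.5,v]],.122)[0,:2]-o)@Y*1000),1)) for i in sorted(e)], [round(float((onplane(c,[[i+.5,v]],.182)[0,:2]-o)@Y*1000),1) for i in sorted(e)])
E
```

```text
175 [(65, 40, -189.7), (198, -57, -107.7), (199, -49, -107.0), (201, 58, -105.8), (293, -63, -48.5), (367, -54, -2.5), (492, 47, 74.6), (494, -45, 75.8)]
180 [(70, 28, -187.2), (177, 27, -121.0), (200, -43, -106.6), (289, -66, -51.0), (367, -41, -2.2), (491, 59, 74.5), (493, -41, 75.8), (550, 36, 110.5)]
185 [(177, 22, -121.2), (286, -60, -52.8), (366, -46, -2.6), (489, 24, 73.9), (490, 39, 74.5), (492, -24, 75.7), (549, 43, 110.6), (557, -27, 115.5)]
190 [(93, 42, -174.0), (178, 37, -120.9), (285, -65, -53.4), (366, -73, -2.4), (489, 93, 74.4), (491, -50, 75.7), (547, 34, 110.1), (548, 41, 110.7)]
195 [(105, 40, -167.0), (281, -65, -56.0), (365, -30, -2.8), (366, -36, -2.1), (488, 101, 74.4), (490, -51, 75.6), (546, 33, 110.2), (547, 30, 110.8)]
200 [(487, 84, 114.3), (489, -35, 116.0), (545, 36, 161.3), (546, 29, 162.1)] [77.4, 78.7, 114.2, 114.9]
220 [(483, 59, 114.0), (484, 31, 114.9), (485, -43, 115.7), (541, 35, 161.8)] [77.2, 77.8, 78.5, 114.7]
235 [(481, 94, 114.6), (482, -62, 115.5), (483, -39, 116.3), (537, 49, 161.4)] [77.6, 78.3, 78.9, 114.3]
```

Emit:
{"name": "servo_tool", "arguments": {
  "plan": [
    [1,0,0.006,-0.001,0],
    [1,0,0.016,-0.001,0],
    [1,0,0.028,-0.001,0],
    [1,0,0.04,-0.001,0],
    [1,0,0.04,-0.001,0]
  ]
}}

```text
clock: 10.4
ee_pos: [0.654, 0.0137, 0.1501]
ee_rot: [[-0.992, -0.129, -0.001], [-0.129, 0.992, 0.001], [0.0, 0.001, -1.0]]
force: [-0.1, 0.9, -4.3]
gripper_width: 0.0312
```

Emit:
{"name": "servo_tool", "arguments": {
  "plan": [
    [1,0,0.01,-0.001,0],
    [1,0,0.022,-0.001,0],
    [1,0,0.035,-0.001,0],
    [1,0,0.048,-0.001,0],
    [1,0,0.06,-0.001,0],
    [1,0,0.068,-0.001,0],
    [1,0,0.07,-0.001,0],
    [1,0,0.07,-0.001,0]
  ]
}}

```text
clock: 11.2
ee_pos: [0.6455, 0.0801, 0.1513]
ee_rot: [[-0.992, -0.126, -0.0], [-0.126, 0.992, -0.0], [0.0, -0.0, -1.0]]
force: [1.1, -0.3, -4.1]
gripper_width: 0.031
```

```bash
python3 - <<'E'
from h import *
snap('wrist','w6')
go(.6451,.0863,.151,97.2);st()
E
```

```text
from [0.6455 0.0796 0.1513] yang 97.21 -> shift mm [-0.4  6.7  0.3] turn rad 0.0001 dist 7
clock 11.25
joints [-22.8933, 32.0449, 18.3555, 93.1218, -11.5031, 56.697, 96.3985]
ee_pos [0.6455, 0.0796, 0.1513]
ee_rot [[-0.9921, -0.1255, 0.0001], [-0.1255, 0.9921, -0.0004], [-0.0, -0.0004, -1.0]]
force [-0.0863, -0.005, -4.5954]
moment [0.0002, 0.0129, -0.0166]
gripper_width 0.0311
```

View pics/w6.png

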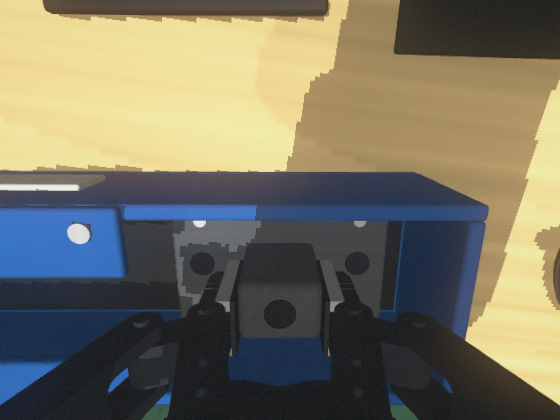

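```bash
python3 - <<'E'
from h import *
c=load('w6'); X=cloud(c); 
t=np.radians(7.2); Y=np.array([-np.sin(t),np.cos(t)]); tcp=np.array([.6455,.0796])
for v in (235,250,285):
    for u in list(range(110,190,6))+list(range(376,475,5)): 
        p=X[v,u]; print(u,round(float((p[:2]-tcp)@Y*1000),1),round(float(p[2]*1000),1),end=' | ')
    print()
E
```

```text
110 0.8 293.5 | 116 -52.6 186.6 | 122 -51.9 183.8 | 128 -78.2 122.7 | 134 -75.1 122.7 | 140 -72.4 121.7 | 146 -69.2 121.8 | 152 -66.2 121.4 | 158 -62.8 122.1 | 164 -59.9 121.5 | 170 -56.9 121.1 | 176 -48.9 136.3 | 182 -45.8 137.0 | 188 -43.3 135.9 | 376 47.3 136.7 | 381 49.6 137.2 | 386 52.3 136.1 | 391 59.6 121.9 | 396 62.3 121.5 | 401 64.8 121.9 | 406 65.4 127.0 | 411 65.4 133.5 | 416 65.2 139.8 | 421 65.0 145.7 | 426 64.5 151.8 | 431 64.6 156.0 | 436 64.9 159.8 | 441 65.1 163.5 | 446 65.4 166.8 | 451 65.1 170.9 | 456 65.3 174.2 | 461 64.8 178.2 | 466 65.7 179.7 | 471 65.8 182.6 | 
110 -54.5 188.0 | 116 -53.0 187.0 | 122 -52.1 184.9 | 128 -79.6 122.0 | 134 -76.6 121.6 | 140 -73.4 121.6 | 146 -70.1 121.9 | 152 -66.8 122.1 | 158 -63.9 121.5 | 164 -60.4 122.4 | 170 -57.4 121.8 | 176 -49.3 137.0 | 182 -46.6 136.6 | 188 -43.6 136.6 | 376 47.9 137.0 | 381 50.2 137.2 | 386 57.8 121.6 | 391 60.5 121.6 | 396 62.8 122.7 | 401 65.1 123.4 | 406 64.8 130.8 | 411 64.5 137.7 | 416 65.2 141.8 | 421 65.1 147.3 | 426 65.0 152.4 | 431 65.0 157.1 | 436 65.3 160.8 | 441 65.8 163.8 | 446 65.5 168.2 | 451 65.5 171.9 | 456 65.2 175.9 | 461 65.3 178.9 | 466 65.5 181.6 | 471 66.9 182.1 | 
110 -92.3 121.3 | 116 -88.7 121.8 | 122 -85.2 122.4 | 128 -82.1 122.0 | 134 -79.2 121.3 | 140 -75.4 122.4 | 146 -72.5 121.6 | 152 -69.2 121.6 | 158 -65.9 121.7 | 164 -62.5 121.9 | 170 -58.9 122.8 | 176 -55.9 121.9 | 182 -48.0 136.8 | 188 -44.9 137.0 | 376 49.3 137.3 | 381 52.1 136.4 | 386 59.5 122.2 | 391 62.2 122.1 | 396 65.0 122.0 | 401 65.1 128.8 | 406 64.8 135.9 | 411 65.3 140.6 | 416 64.7 147.6 | 421 64.7 152.7 | 426 65.4 156.0 | 431 65.4 160.6 | 436 65.8 164.0 | 441 66.0 167.5 | 446 65.2 172.8 | 451 65.3 176.0 | 456 65.2 179.5 | 461 65.7 181.8 | 466 67.2 182.3 | 471 70.5 179.7 |
```

Emit:
{"name": "servo_tool", "arguments": {
  "plan": [
    [1,0,0.003,-0.001,0],
    [1,0,0.006,-0.001,0],
    [1,0,0.006,-0.001,0],
    [1,0,0.006,-0.003,0],
    [1,0,0.006,-0.01,0],
    [1,0,0.006,-0.02,0],
    [1,0,0.006,-0.02,0]
  ]
}}

```text
clock: 11.95
ee_pos: [0.6456, 0.0859, 0.1733]
ee_rot: [[-0.992, -0.126, 0.003], [-0.126, 0.992, 0.0], [-0.003, 0.0, -1.0]]
force: [0.4, 0.0, -3.6]
gripper_width: 0.0308
```

Emit:
{"name": "servo_tool", "arguments": {
  "plan": [
    [1,0,0,-0.012,0],
    [1,0,0,-0.025,0],
    [1,0,0,-0.04,0],
    [1,0,0,-0.055,0],
    [1,0,0,-0.07,0],
    [1,0,0,-0.08,0],
    [1,0,0,-0.085,0],
    [1,0,0,-0.085,0]
  ]
}}

```text
clock: 12.75
ee_pos: [0.6449, 0.0861, 0.2569]
ee_rot: [[-0.992, -0.126, 0.001], [-0.126, 0.992, 0.0], [-0.001, 0.0, -1.0]]
force: [0.3, -0.4, -4.1]
gripper_width: 0.0309
```

```bash
python3 - <<'E'
from h import *
st();snap('wrist','w7')
go(.4802,.1892,.255,97.2)
go(.4802,.1892,.255,95.2)
E
```

```text
clock 12.75
joints [-24.4615, 26.2705, 19.7849, 87.4459, -9.312, 67.8642, 94.1789]
ee_pos [0.6449, 0.0861, 0.2569]
ee_rot [[-0.992, -0.1259, 0.0007], [-0.1259, 0.992, 0.0002], [-0.0008, 0.0001, -1.0]]
force [0.3442, -0.3981, -4.1467]
moment [-0.0425, 0.0418, 0.0007]
gripper_width 0.0309
from [0.6446 0.086  0.2562] yang 97.23 -> shift mm [150.1 123.    1.2] turn rad 0.0006 dist 194
from [0.6446 0.086  0.2562] yang 97.23 -> shift mm [150.1 123.    1.2] turn rad 0.0355 dist 194
```

View pics/w7.png

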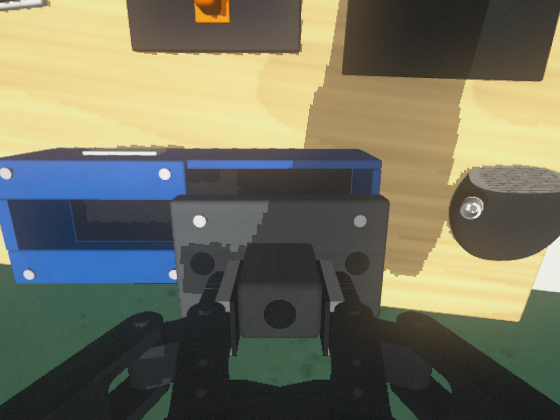

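Emit:
{"name": "servo_tool", "arguments": {
  "plan": [
    [1,0.015,0.012,0,0.01],
    [1,0.038,0.031,0,0.035],
    [1,0.065,0.054,0,0.035],
    [1,0.095,0.078,0,0.035],
    [1,0.12,0.1,0,0.035],
    [1,0.14,0.117,0,0.035],
    [1,0.149,0.123,0.01,0.035],
    [1,0.149,0.123,0.035,0.035],
    [1,0.149,0.123,0.06,0.035],
    [1,0.149,0.123,0.08,0.035],
    [1,0.149,0.123,0.095,0.035],
    [1,0.149,0.123,0.1,0.035]
  ]
}}

```text
clock: 14.0
ee_pos: [0.4807, 0.1883, 0.1541]
ee_rot: [[-0.996, -0.09, -0.003], [-0.09, 0.996, -0.002], [0.003, -0.002, -1.0]]
force: [0.1, -0.3, -3.7]
gripper_width: 0.0308
```

```bash
python3 - <<'E'
from h import *
st();snap('wrist','w8')
E
```

```text
clock 14.0
joints [-38.5546, 18.7963, 16.351, 112.3766, -6.7491, 49.915, 76.5293]
ee_pos [0.4807, 0.1883, 0.1541]
ee_rot [[-0.9959, -0.0904, -0.0026], [-0.0904, 0.9959, -0.002], [0.0028, -0.0017, -1.0]]
force [0.0534, -0.3059, -3.6972]
moment [-0.0345, -0.049, 0.0683]
gripper_width 0.0308
```

View pics/w8.png

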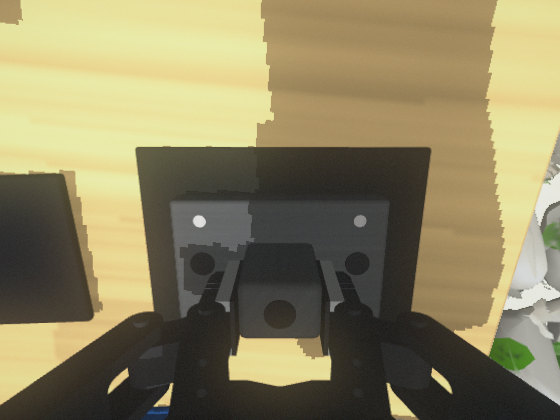

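Emit:
{"name": "servo_tool", "arguments": {
  "plan": [
    [1,0,0,0.002,0],
    [1,0,0,0.003,0],
    [1,0,0,0.004,0],
    [1,0,0,0.004,0],
    [1,0,0,0.004,0]
  ]
}}

```text
clock: 14.55
ee_pos: [0.4816, 0.1893, 0.1526]
ee_rot: [[-0.996, -0.091, 0.0], [-0.091, 0.996, 0.0], [-0.0, 0.0, -1.0]]
force: [0.0, 0.4, -4.1]
gripper_width: 0.0316
```

Emit:
{"name": "servo_tool", "arguments": {
  "plan": [
    [1,0,0,0.001,0],
    [1,0,0,0.002,0],
    [1,0,0,0.003,0],
    [1,0,0,0.003,0]
  ]
}}

```text
clock: 14.95
ee_pos: [0.4813, 0.1892, 0.1491]
ee_rot: [[-0.996, -0.091, -0.0], [-0.091, 0.996, -0.0], [0.0, -0.0, -1.0]]
force: [-0.7, 0.1, -4.2]
gripper_width: 0.0307
```

Emit:
{"name": "servo_tool", "arguments": {
  "plan": [
    [1,0,0,0.0005,0],
    [1,0,0,0.001,0],
    [1,0,0,0.001,0]
  ]
}}

```text
clock: 15.25
ee_pos: [0.4814, 0.1893, 0.1482]
ee_rot: [[-0.996, -0.091, -0.0], [-0.091, 0.996, -0.0], [0.0, -0.0, -1.0]]
force: [-0.5, -0.4, -4.8]
gripper_width: 0.0312
```

Emit:
{"name": "servo_tool", "arguments": {
  "plan": [
    [1,0,0,0.0005,0],
    [1,0,0,0.001,0],
    [1,0,0,0.001,0]
  ]
}}

```text
clock: 15.55
ee_pos: [0.4815, 0.1893, 0.1479]
ee_rot: [[-0.996, -0.091, 0.0], [-0.091, 0.996, 0.0], [-0.0, 0.0, -1.0]]
force: [-5.3, -2.3, 8.5]
gripper_width: 0.0311
```

Emit:
{"name": "servo_tool", "arguments": {
  "plan": [
    [0.8,0,0,0,0],
    [0.5,0,0,0,0],
    [0.35,0,0,0,0],
    [0.35,0,0,0,0],
    [0.35,0,0,-0.01,0],
    [0.35,0,0,-0.03,0],
    [0.35,0,0,-0.06,0],
    [0.35,0,0,-0.09,0],
    [0.35,0,0,-0.11,0],
    [0.35,0,0,-0.11,0]
  ]
}}

```text
clock: 16.55
ee_pos: [0.4826, 0.1897, 0.2606]
ee_rot: [[-0.996, -0.091, 0.004], [-0.091, 0.996, 0.002], [-0.004, 0.002, -1.0]]
force: [0.1, 0.2, 0.1]
gripper_width: 0.055
```

```bash
python3 - <<'E'
from h import *
st();c=snap('wrist','w9');X=cloud(c); z=X[...,2]
def rect(P,name):
    r=cv2.minAreaRect((P[:,:2]*1000).astype(np.float32)); print(name,np.round(r[0],1),np.round(r[1],1),round(r[2],2))
m=(z>.171)&(z<.186)&(abs(X[...,0]-.48)<.03)&(abs(X[...,1]-.19)<.03)
n,l,s,ce=cv2.connectedComponentsWithStats(m.astype(np.uint8)); i=1+np.argmax(s[1:,4]); print(s[i],np.median(z[l==i]))
v,u=np.nonzero(l==i); rect(onplane(c,np.c_[u,v],.178),'neck')
E
```

```text
clock 16.55
joints [-40.0652, 11.3473, 17.4403, 106.2475, -3.8378, 62.6968, 74.0178]
ee_pos [0.4826, 0.1897, 0.2606]
ee_rot [[-0.9958, -0.0909, 0.0041], [-0.0909, 0.9959, 0.0023], [-0.0043, 0.0019, -1.0]]
force [0.0703, 0.1984, 0.08]
moment [-0.019, 0.0163, -0.0141]
gripper_width 0.055
[ 256  198   47   36 1594] 0.17743819391030843
neck [481.1 189.9] [25.  31.2] 4.13
```

View pics/w9.png

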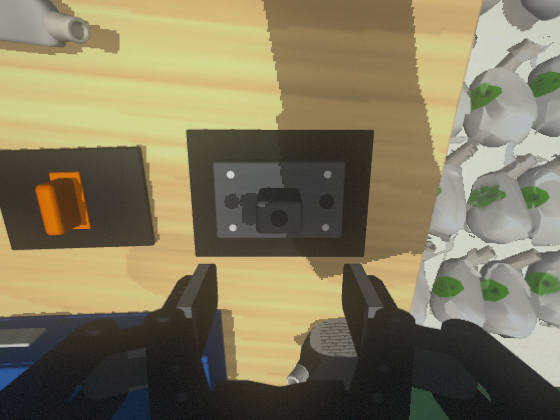

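Emit:
{"name": "servo_tool", "arguments": {
  "plan": [
    [0.35,0,0,0,0.12],
    [0.35,0,0,0,0.25],
    [0.35,0,0,0,0.39],
    [0.35,0,0,0,0.53],
    [0.35,0,0,0,0.67],
    [0.35,0,0,0,0.81],
    [0.35,0,0,0,0.95],
    [0.35,0,0,0,1.09],
    [0.35,0,0,0,1.23],
    [0.35,0,0,0,1.37],
    [0.35,0,0,0,1.5],
    [0.35,0,0,0,1.57]
  ]
}}

```text
clock: 17.8
ee_pos: [0.4811, 0.1891, 0.2566]
ee_rot: [[-0.087, 0.996, -0.001], [0.996, 0.087, -0.001], [-0.001, -0.001, -1.0]]
force: [-0.4, -1.0, -0.4]
gripper_width: 0.0555
```

Emit:
{"name": "servo_tool", "arguments": {
  "plan": [
    [0.35,0,0,0,0],
    [0.35,0,0,0,0]
  ]
}}

```text
clock: 18.0
ee_pos: [0.4812, 0.1892, 0.2569]
ee_rot: [[-0.094, 0.996, -0.001], [0.996, 0.094, -0.001], [-0.001, -0.001, -1.0]]
force: [0.4, -0.1, 0.8]
gripper_width: 0.0552
```

```bash
python3 - <<'E'
from h import *
st();c=snap('wrist','w10');X=cloud(c); z=X[...,2]
def rect(P,name):
    r=cv2.minAreaRect((P[:,:2]*1000).astype(np.float32)); print(name,np.round(r[0],1),np.round(r[1],1),round(r[2],2))
m=(z>.171)&(z<.186)&(abs(X[...,0]-.48)<.03)&(abs(X[...,1]-.19)<.03)
n,l,s,ce=cv2.connectedComponentsWithStats(m.astype(np.uint8)); i=1+np.argmax(s[1:,4]); print(s[i],np.median(z[l==i]))
v,u=np.nonzero(l==i); rect(onplane(c,np.c_[u,v],.178),'neck')
m=(z>.128)&(z<.148)&(abs(X[...,0]-.48)<.08)&(abs(X[...,1]-.19)<.08)
n,l,s,ce=cv2.connectedComponentsWithStats(m.astype(np.uint8)); i=1+np.argmax(s[1:,4]); print(s[i],np.median(z[l==i]))
v,u=np.nonzero(l==i); rect(onplane(c,np.c_[u,v],.134),'foot')
go(.4812,.1896,.205,5.2)
go(.4812,.1896,.148,5.2)
E
```

```text
clock 18.0
joints [-49.7704, 12.2785, 28.7655, 106.7695, -6.597, 62.6299, -13.0976]
ee_pos [0.4812, 0.1892, 0.2569]
ee_rot [[-0.0944, 0.9955, -0.0006], [0.9955, 0.0944, -0.0006], [-0.0005, -0.0007, -1.0]]
force [0.359, -0.1005, 0.7887]
moment [-0.0073, 0.0266, 0.0101]
gripper_width 0.0552
[ 261  198   36   46 1595] 0.17747167675875036
neck [482.5 191.3] [23.3 32. ] 6.25
[ 237  138   85  127 8237] 0.13363690710962717
foot [482.7 190.7] [ 63.4 103.1] 5.35
from [0.4813 0.1892 0.257 ] yang 5.40 -> shift mm [ 0.4 -0.  52. ] turn rad 0.0036 dist 52
from [0.4813 0.1892 0.257 ] yang 5.40 -> shift mm [  0.4   0.  109. ] turn rad 0.0036 dist 109
```

View pics/w10.png

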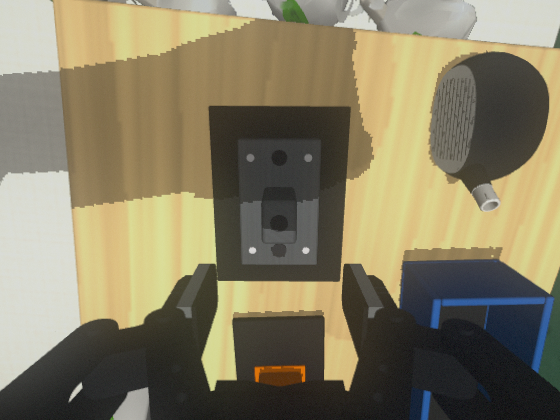

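Emit:
{"name": "servo_tool", "arguments": {
  "plan": [
    [0.35,0,0,0.02,0.003],
    [0.35,0,0,0.045,0.003],
    [0.35,0,0,0.065,0.003],
    [0.35,0,0,0.082,0.003],
    [0.35,0,0,0.095,0.003],
    [0.35,0,0,0.104,0.003],
    [0.35,0,0,0.107,0.003],
    [0.35,0,0,0.107,0.003]
  ]
}}

```text
clock: 18.85
ee_pos: [0.4815, 0.1892, 0.1503]
ee_rot: [[-0.089, 0.996, -0.0], [0.996, 0.089, -0.0], [-0.0, -0.0, -1.0]]
force: [-0.7, 0.0, 0.3]
gripper_width: 0.0556
```

```bash
python3 - <<'E'
from h import *
st();c=snap('wrist','w11')
E
```

```text
clock 18.85
joints [-47.2376, 20.2168, 26.9147, 112.8031, -11.8342, 49.6365, -8.9244]
ee_pos [0.4815, 0.1892, 0.1503]
ee_rot [[-0.0891, 0.996, -0.0001], [0.996, 0.0891, -0.0002], [-0.0002, -0.0001, -1.0]]
force [-0.6516, 0.0483, 0.3343]
moment [0.0441, 0.0055, 0.0258]
gripper_width 0.0556
```

View pics/w11.png

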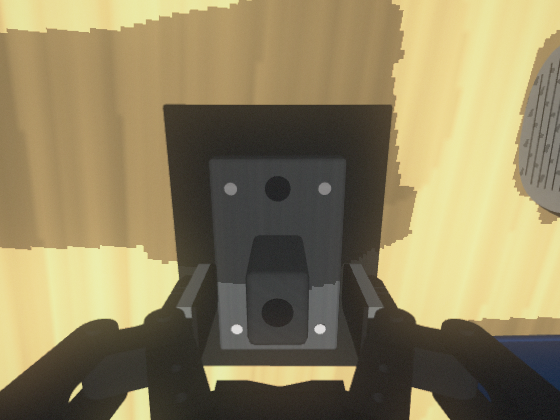

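Emit:
{"name": "servo_tool", "arguments": {
  "plan": [
    [0.6,0,0,0,0],
    [1,0,0,0,0],
    [1,0,0,0,0],
    [1,0,0,0,0],
    [1,0,0,0,0],
    [1,0,0,0,0],
    [1,0,0,-0.008,0],
    [1,0,0,-0.025,0],
    [1,0,0,-0.05,0],
    [1,0,0,-0.075,0],
    [1,0,0,-0.095,0],
    [1,0,0,-0.1,0]
  ]
}}

```text
clock: 20.1
ee_pos: [0.4821, 0.1895, 0.2525]
ee_rot: [[-0.089, 0.996, 0.002], [0.996, 0.089, 0.002], [0.001, 0.003, -1.0]]
force: [0.3, 0.1, -4.0]
gripper_width: 0.0231
```

```bash
python3 - <<'E'
from h import *
st()
t=np.radians(13.35); o=np.array([.496,-.1686]); x=np.array([np.cos(t),np.sin(t)]); print('entry approx',o-.068*x)
p=o-.068*x+np.array([0,0.0])
go(p[0],p[1]+.03,.25,13.35)
E
```

```text
clock 20.1
joints [-49.8674, 12.5517, 28.9689, 107.1098, -6.8902, 61.8788, -13.1435]
ee_pos [0.4821, 0.1895, 0.2525]
ee_rot [[-0.0888, 0.996, 0.0024], [0.996, 0.0888, 0.0015], [0.0013, 0.0025, -1.0]]
force [0.336, 0.0918, -3.972]
moment [0.0391, -0.0078, 0.0375]
gripper_width 0.0231
entry approx [ 0.42983751 -0.18430113]
from [0.4821 0.1895 0.2525] yang 5.10 -> shift mm [-337.8  -82.6    1.8] turn rad -0.1441 dist 348
```

Emit:
{"name": "servo_tool", "arguments": {
  "plan": [
    [1,-0.012,-0.003,0,-0.005],
    [1,-0.035,-0.008,0,-0.014],
    [1,-0.065,-0.016,0,-0.028],
    [1,-0.095,-0.023,0,-0.042],
    [1,-0.125,-0.03,0,-0.056],
    [1,-0.155,-0.038,0,-0.07],
    [1,-0.185,-0.045,0,-0.084],
    [1,-0.21,-0.051,0,-0.098],
    [1,-0.23,-0.056,0,-0.112],
    [1,-0.24,-0.06,0,-0.126],
    [1,-0.24,-0.06,0,-0.144],
    [1,-0.24,-0.06,0,-0.144]
  ]
}}

```text
clock: 21.3
ee_pos: [0.4424, -0.0551, 0.2496]
ee_rot: [[-0.231, 0.973, -0.001], [0.973, 0.231, -0.0], [0.0, -0.001, -1.0]]
force: [-0.4, 0.9, -4.5]
gripper_width: 0.0231
```

```bash
python3 - <<'E'
from h import *
st();snap('wrist','w12')
E
```

```text
clock 21.3
joints [-33.6137, 4.2422, 38.8429, 116.4291, -3.0494, 60.36, 20.031]
ee_pos [0.4424, -0.0551, 0.2496]
ee_rot [[-0.2312, 0.9729, -0.0011], [0.9729, 0.2312, -0.0001], [0.0002, -0.0011, -1.0]]
force [-0.4439, 0.9266, -4.5288]
moment [-0.0082, 0.0525, 0.0348]
gripper_width 0.0231
```

View pics/w12.png

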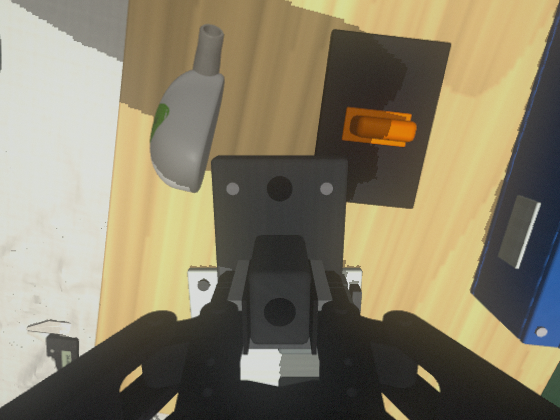

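```bash
cat > m12.py <<'E'
from h import *
def rect(P,name):
    r=cv2.minAreaRect((P[:,:2]*1000).astype(np.float32)); print(name,np.round(r[0],1),np.round(r[1],1),round(r[2],2)); return r
for f in ('top0','w1','w3'):
    c=load(f); X=cloud(c); z=X[...,2]
    roi=(X[...,0]>.36)&(X[...,0]<.58)&(X[...,1]<-.07)&(X[...,1]>-.28)
    m=(z>.175)&(z<.19)&roi
    n,l,s,ce=cv2.connectedComponentsWithStats(m.astype(np.uint8))
    for i in range(1,n):
        if s[i,4]>60:
            v,u=np.nonzero(l==i); print(f,s[i],np.median(z[l==i])); rect(onplane(c,np.c_[u,v],.182),'ear')
    g=c['frame'].max(2); m=(z>.1205)&(z<.128)&roi&(c['frame'].min(2)>120)
    v,u=np.nonzero(m); print('plate px',len(u),np.median(z[m])); 
    r=rect(onplane(c,np.c_[u,v],.124),'plate'); print(np.round(cv2.boxPoints(r),1).tolist())
E
python3 m12.py
```

```text
top0 [326 197  18  24 315] 0.1826128902794244
ear [ 505.2 -210.1] [55.8 36.2] 13.35
top0 [292 204  18  24 310] 0.1825742136540563
ear [ 485.  -124.7] [55.9 35.9] 13.14
plate px 1850 0.12440727987456013
plate [ 464.3 -176.6] [207.5 208.9] 1.26
[[358.29998779296875, -74.5], [362.8999938964844, -283.29998779296875], [570.2999877929688, -278.79998779296875], [565.7000122070312, -69.9000015258789]]
w1 [  60    0   61   63 2875] 0.18156229928040257
ear [ 495.5 -120.9] [44.5 38.4] 12.28
w1 [  0  18  16  54 449] 0.17968529329778782
ear [ 516.5 -186.7] [11.5 39. ] 83.55
plate px 4495 0.12350409683621971
plate [ 502.  -166.5] [ 82.2 129.3] 13.79
[[446.6000061035156, -113.5999984741211], [477.3999938964844, -239.10000610351562], [557.2999877929688, -219.5], [526.5, -94.0]]
w3 [  19  136   82   90 5070] 0.1815864834777599
ear [ 487.3 -122.2] [55.5 39.1] 13.27
plate px 14387 0.12357404153227658
plate [ 460.7 -158.7] [148.8 111.5] 7.14
[[379.8999938964844, -112.5999984741211], [393.79998779296875, -223.3000030517578], [541.4000244140625, -204.8000030517578], [527.5999755859375, -94.19999694824219]]
```

```bash
python3 - <<'E'
from h import *
go(.4313,-.1814,.25,13.25);go(.4313,-.1814,.165,13.25)
E
```

```text
from [ 0.4427 -0.0548  0.2498] yang 13.36 -> shift mm [-120.6  -40.3   -0.2] turn rad 0.0019 dist 127
from [ 0.4427 -0.0548  0.2498] yang 13.36 -> shift mm [-120.6  -40.2   84.8] turn rad 0.0019 dist 153
```

Emit:
{"name": "servo_tool", "arguments": {
  "plan": [
    [1,-0.012,-0.004,0,0.002],
    [1,-0.035,-0.012,0,0.002],
    [1,-0.065,-0.022,0,0.002],
    [1,-0.095,-0.032,0,0.002],
    [1,-0.115,-0.039,0,0.002],
    [1,-0.1205,-0.04,0,0.002],
    [1,-0.1205,-0.04,0.015,0.002],
    [1,-0.1205,-0.04,0.035,0.002],
    [1,-0.1205,-0.04,0.055,0.002],
    [1,-0.1205,-0.04,0.07,0.002],
    [1,-0.1205,-0.04,0.08,0.002],
    [1,-0.1205,-0.04,0.08,0.002]
  ]
}}

```text
clock: 22.55
ee_pos: [0.4314, -0.1812, 0.1694]
ee_rot: [[-0.229, 0.973, -0.002], [0.973, 0.229, -0.0], [0.0, -0.002, -1.0]]
force: [-0.0, -0.6, -3.7]
gripper_width: 0.0228
```

```bash
python3 - <<'E'
from h import *
st();go(.4313,-.1814,.154,13.25)
c=snap('scene','s13'); cv2.imwrite('pics/s13a.png',cv2.resize(c['frame'][165:285,230:380],None,fx=4,fy=4,interpolation=cv2.INTER_CUBIC)); snap('wrist','w13')
E
```

```text
clock 22.55
joints [-18.6864, 15.6587, 43.5458, 118.7229, -13.8377, 50.7254, 45.9172]
ee_pos [0.4314, -0.1812, 0.1694]
ee_rot [[-0.2293, 0.9734, -0.002], [0.9734, 0.2293, -0.0], [0.0004, -0.0019, -1.0]]
force [-0.0214, -0.569, -3.6764]
moment [0.0091, 0.0084, -0.0341]
gripper_width 0.0228
from [ 0.4314 -0.1812  0.1694] yang 13.26 -> shift mm [-0.2 -0.2 15.4] turn rad 0.0001 dist 15
```

View pics/w13.png

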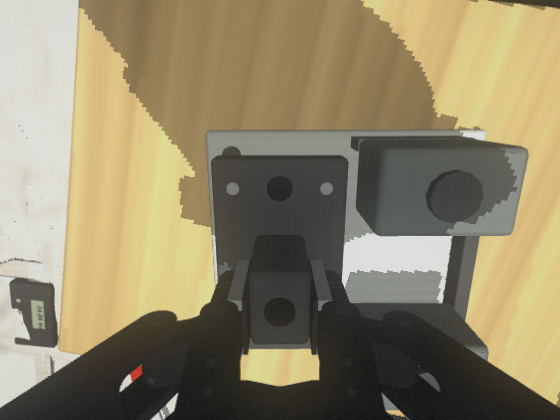

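View pics/s13a.png

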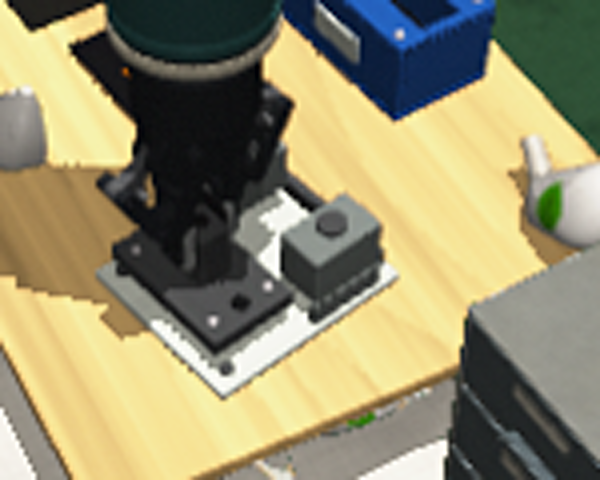

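```bash
python3 - <<'E'
from h import *
c=load('w13'); X=cloud(c); t=np.radians(13.25); ya=np.array([-np.sin(t),np.cos(t)]); xa=np.array([np.cos(t),np.sin(t)]); o=np.array([.4975,-.1658])
L=lambda u,v:(round(float((X[v,u,:2]-o)@xa*1000),1),round(float((X[v,u,:2]-o)@ya*1000),1),round(float(X[v,u,2]*1000),1))
print('col280',[L(280,v) for v in range(124,170,3)])
print('col430 ear',[L(430,v) for v in range(126,300,8)])
print('row220',[L(u,220) for u in list(range(204,228,4))+list(range(336,372,4))])
print('row270 stop',[L(u,250) for u in range(430,490,4)])
E
```

```text
col280 [(-65.2, 65.4, 115.8), (-65.2, 63.8, 116.0), (-65.2, 62.4, 119.1), (-65.2, 61.1, 123.1), (-65.2, 59.6, 123.7), (-65.2, 57.9, 122.4), (-65.2, 56.5, 124.3), (-65.2, 54.9, 124.5), (-65.2, 53.2, 122.8), (-65.2, 51.7, 124.0), (-65.2, 50.1, 123.8), (-65.2, 51.8, 148.8), (-65.2, 51.1, 154.0), (-65.2, 49.5, 152.2), (-65.2, 48.2, 152.4), (-65.2, 46.9, 153.5)]
col430 ear [(17.0, 64.3, 115.9), (14.1, 60.5, 123.9), (-0.5, 59.6, 159.5), (-8.9, 58.6, 180.2), (-8.9, 55.7, 181.0), (-9.3, 53.0, 182.8), (-8.4, 49.8, 181.8), (-7.4, 46.4, 180.5), (-8.8, 44.2, 184.4), (-9.5, 41.7, 186.9), (-8.5, 38.2, 185.6), (-6.3, 33.8, 181.5), (-5.9, 30.5, 181.5), (-5.8, 27.5, 182.3), (21.9, 1.6, 123.2), (22.1, -3.1, 124.1), (23.1, -8.4, 123.4), (23.7, -13.5, 123.5), (24.5, -18.9, 123.1), (25.1, -24.1, 123.2), (25.9, -29.6, 122.9), (26.4, -34.8, 123.3)]
row220 [(-110.4, 9.9, 115.4), (-108.0, 10.0, 115.7), (-104.0, 12.6, 123.6), (-96.1, 22.1, 153.0), (-94.3, 21.7, 152.0), (-92.3, 21.9, 152.5), (-38.2, 22.2, 153.2), (-36.2, 22.2, 153.1), (-34.2, 22.0, 152.6), (-26.2, 12.5, 123.1), (-24.1, 12.8, 124.1), (-21.7, 12.6, 123.6), (-19.5, 12.7, 123.9), (-17.3, 12.8, 124.2), (-27.3, 27.6, 170.1)]
row270 stop [(22.5, -5.6, 123.9), (24.8, -5.6, 123.9), (26.9, -5.4, 124.5), (29.5, -5.7, 123.8), (31.5, -5.3, 124.6), (34.2, -5.7, 123.7), (33.9, -3.6, 128.6), (34.1, -2.1, 132.4), (33.9, -0.3, 136.5), (35.0, 0.5, 138.4), (37.3, 0.4, 138.0), (39.7, 0.2, 137.6), (55.2, -9.0, 115.8), (57.4, -8.8, 116.1), (59.3, -8.4, 117.0)]
```

```bash
python3 - <<'E'
from h import *
c=load('w13'); X=cloud(c); z=X[...,2]; t=np.radians(13.25); ya=np.array([-np.sin(t),np.cos(t)]); xa=np.array([np.cos(t),np.sin(t)]); o=np.array([.4975,-.1658])
l=lambda P:np.c_[(P[:,:2]-o)@xa,(P[:,:2]-o)@ya]*1000
v,u=np.nonzero((z>.177)&(z<.188)&(np.arange(560)[None]>350)&(np.arange(420)[:,None]<245))
P=l(onplane(c,np.c_[u,v],.182)); r=cv2.minAreaRect(P.astype(np.float32)); print('ear',r)
for uu in (400,430,460,490):
    s=P[u==uu]; print(uu,s[:,1].min().round(1),s[:,1].max().round(1))
# plate +y edge via brightness: image columns
m=(z>.1205)&(z<.127)
for uu in (215,260,300,340): 
    vv=np.nonzero(m[:160,uu])[0]; print('plate edge',uu,vv.min(), l(onplane(c,[[uu,vv.min()]],.124)).round(1))
m=(z>.145)&(z<.158)
for uu in (240,280,320):
    vv=np.nonzero(m[:,uu])[0]; print('foot edge',uu,vv.min(), l(onplane(c,[[uu,vv.min()]],.154)).round(1))
v,u=np.nonzero((z>.145)&(z<.158)&(np.arange(420)[:,None]<225)&(np.arange(560)[None]<352))
P=l(onplane(c,np.c_[u,v],.153)); 
for vv in (165,180,200,220): s=P[v==vv]; print('foot x',s[:,0].min().round(1),s[:,0].max().round(1))
E
```

```text
ear ((-1.225006103515625, 42.904502868652344), (55.906768798828125, 35.315975189208984), 0.10889441519975662)
400 25.2 59.9
430 25.2 59.9
460 25.3 59.9
490 25.3 60.2
plate edge 215 131 [[-99.5  62.1]]
plate edge 260 131 [[-75.8  62.2]]
plate edge 300 131 [[-54.6  62.2]]
plate edge 340 131 [[-33.5  62.2]]
foot edge 240 157 [[-83.4  52.5]]
foot edge 280 156 [[-65.2  53. ]]
foot edge 320 157 [[-47.   52.5]]
foot x -97.0 -34.4
foot x -96.9 -34.4
foot x -97.0 -34.4
foot x -97.0 -34.3
```

Emit:
{"name": "servo_tool", "arguments": {
  "plan": [
    [1,-0.002,-0.002,0.005,0],
    [1,-0.0025,-0.002,0.01,0],
    [1,-0.0025,-0.002,0.013,0],
    [1,-0.0025,-0.002,0.013,0]
  ]
}}

```text
clock: 23.05
ee_pos: [0.4303, -0.1844, 0.157]
ee_rot: [[-0.229, 0.973, -0.001], [0.973, 0.229, -0.0], [0.0, -0.001, -1.0]]
force: [0.3, -0.5, -4.7]
gripper_width: 0.0227
```

Emit:
{"name": "servo_tool", "arguments": {
  "plan": [
    [1,0,0,0.001,0],
    [1,0,0,0.002,0],
    [1,0,0,0.002,0]
  ]
}}

```text
clock: 23.35
ee_pos: [0.4306, -0.1845, 0.1553]
ee_rot: [[-0.229, 0.973, 0.0], [0.973, 0.229, -0.0], [-0.0, 0.0, -1.0]]
force: [0.3, -0.6, -5.4]
gripper_width: 0.0229
```

Emit:
{"name": "servo_tool", "arguments": {
  "plan": [
    [1,0,0,0.0005,0],
    [1,0,0,0.001,0],
    [1,0,0,0.001,0]
  ]
}}

```text
clock: 23.65
ee_pos: [0.4306, -0.1845, 0.1548]
ee_rot: [[-0.229, 0.973, 0.0], [0.973, 0.229, 0.0], [0.0, 0.0, -1.0]]
force: [-6.0, 2.9, 11.2]
gripper_width: 0.0228
```

Emit:
{"name": "servo_tool", "arguments": {
  "plan": [
    [1,0,0,0.0005,0],
    [1,0,0,0.001,0],
    [1,0,0,0.001,0]
  ]
}}

```text
clock: 23.95
ee_pos: [0.4306, -0.1845, 0.1548]
ee_rot: [[-0.229, 0.973, 0.001], [0.973, 0.229, 0.002], [0.001, 0.001, -1.0]]
force: [-16.7, 8.0, 43.2]
gripper_width: 0.023
```

Emit:
{"name": "servo_tool", "arguments": {
  "plan": [
    [1,0,0,-0.002,0],
    [1,0,0.005,-0.002,0],
    [1,0,0.012,-0.002,0],
    [1,0,0.02,-0.002,0],
    [1,0,0.028,-0.002,0],
    [1,0,0.03,-0.002,0],
    [1,0,0.03,-0.002,0]
  ]
}}

```text
clock: 24.65
ee_pos: [0.4599, -0.1775, 0.1551]
ee_rot: [[-0.229, 0.973, -0.0], [0.973, 0.229, -0.0], [-0.0, -0.001, -1.0]]
force: [0.4, -1.1, -4.1]
gripper_width: 0.0228
```

```bash
python3 - <<'E'
from h import *
st();c=snap('wrist','w14'); X=cloud(c); z=X[...,2]; t=np.radians(13.25); ya=np.array([-np.sin(t),np.cos(t)]); xa=np.array([np.cos(t),np.sin(t)]); o=np.array([.4975,-.1658])
print('tcp local',((np.array(manip.observe()['ee_pos'])[:2]-o)@xa)*1000)
E
```

```text
clock 24.65
joints [-17.4532, 19.8444, 41.7369, 116.1768, -17.105, 50.0494, 46.9857]
ee_pos [0.4599, -0.1775, 0.1551]
ee_rot [[-0.2293, 0.9734, -0.0005], [0.9734, 0.2293, -0.0004], [-0.0002, -0.0006, -1.0]]
force [0.3931, -1.0672, -4.1034]
moment [-0.0495, -0.0197, 0.0665]
gripper_width 0.0228
tcp local -39.601388207316376
```

View pics/w14.png

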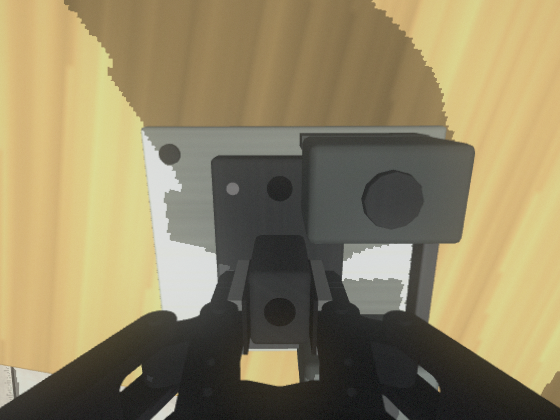

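Emit:
{"name": "servo_tool", "arguments": {
  "plan": [
    [1,0,0.006,0,0],
    [1,0,0.013,0,0],
    [1,0,0.02,0,0],
    [1,0,0.026,0,0],
    [1,0,0.03,0,0],
    [1,0,0.032,0,0],
    [1,0,0.032,0,0]
  ]
}}

```text
clock: 25.4
ee_pos: [0.491, -0.1703, 0.1553]
ee_rot: [[-0.229, 0.973, -0.0], [0.973, 0.229, -0.0], [-0.0, -0.0, -1.0]]
force: [-0.1, -0.5, -4.3]
gripper_width: 0.0229
```

Emit:
{"name": "servo_tool", "arguments": {
  "plan": [
    [1,0,0.002,0,0],
    [1,0,0.004,0,0],
    [1,0,0.004,0,0]
  ]
}}

```text
clock: 25.7
ee_pos: [0.495, -0.1693, 0.1554]
ee_rot: [[-0.229, 0.973, 0.0], [0.973, 0.229, -0.0], [-0.0, 0.0, -1.0]]
force: [-0.2, -0.4, -4.6]
gripper_width: 0.023
```

Emit:
{"name": "servo_tool", "arguments": {
  "plan": [
    [1,0,0.001,0,0],
    [1,0,0.002,0,0],
    [1,0,0.002,0,0]
  ]
}}

```text
clock: 26.0
ee_pos: [0.4968, -0.1689, 0.1553]
ee_rot: [[-0.229, 0.973, 0.0], [0.973, 0.229, -0.0], [-0.0, 0.0, -1.0]]
force: [-1.2, -0.3, -5.7]
gripper_width: 0.0231
```

Emit:
{"name": "servo_tool", "arguments": {
  "plan": [
    [1,0,0.001,0,0],
    [1,0,0.002,0,0],
    [1,0,0.002,0,0]
  ]
}}

```text
clock: 26.3
ee_pos: [0.4979, -0.1687, 0.1552]
ee_rot: [[-0.229, 0.973, -0.002], [0.973, 0.229, -0.0], [0.0, -0.002, -1.0]]
force: [-5.5, -1.2, -1.1]
gripper_width: 0.023
```

Emit:
{"name": "servo_tool", "arguments": {
  "plan": [
    [1,0,0,0.0005,0],
    [1,0,0.0005,0.0008,0],
    [1,0,0.001,0.0008,0],
    [1,0,0.0015,0.0008,0],
    [1,0,0.0015,0.0008,0]
  ]
}}

```text
clock: 26.8
ee_pos: [0.498, -0.1687, 0.1549]
ee_rot: [[-0.228, 0.974, -0.004], [0.974, 0.228, 0.001], [0.002, -0.003, -1.0]]
force: [-25.0, 1.7, 25.3]
gripper_width: 0.0235
```

Emit:
{"name": "servo_tool", "arguments": {
  "plan": [
    [1,0,-0.001,-0.0005,0],
    [1,0,-0.001,-0.0005,0]
  ]
}}

```text
clock: 27.0
ee_pos: [0.4979, -0.1687, 0.155]
ee_rot: [[-0.229, 0.974, -0.002], [0.974, 0.229, 0.0], [0.001, -0.002, -1.0]]
force: [-11.0, -0.2, 5.2]
gripper_width: 0.0233
```

Emit:
{"name": "servo_tool", "arguments": {
  "plan": [
    [0.8,0,-0.0005,0,0],
    [0.5,0,-0.0005,0,0],
    [0.4,0,-0.0005,0,0],
    [0.4,0,-0.0005,0,0]
  ]
}}

```text
clock: 27.4
ee_pos: [0.499, -0.1685, 0.1552]
ee_rot: [[-0.229, 0.973, 0.001], [0.973, 0.229, -0.0], [-0.0, 0.001, -1.0]]
force: [0.2, -0.4, 0.5]
gripper_width: 0.0511
```

```bash
python3 - <<'E'
from h import *
st();snap('wrist','w15')
E
```

```text
clock 27.4
joints [-17.3538, 23.3163, 40.346, 111.6545, -19.0612, 51.6999, 45.9203]
ee_pos [0.499, -0.1685, 0.1552]
ee_rot [[-0.229, 0.9734, 0.0007], [0.9734, 0.229, -0.0002], [-0.0004, 0.0006, -1.0]]
force [0.1682, -0.3979, 0.5203]
moment [0.0287, 0.0146, -0.022]
gripper_width 0.0511
```

View pics/w15.png

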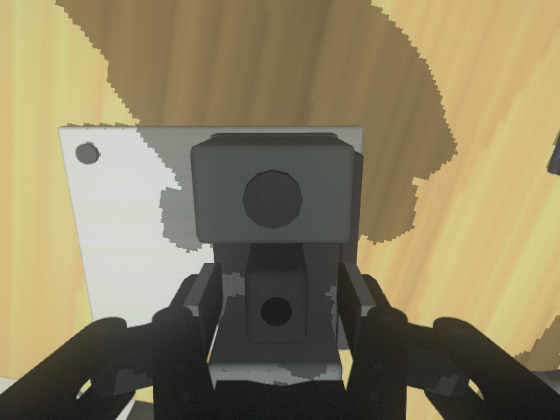

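Gauge is released, neck between the ears. I'll withdraw straight up and check the seating.

Emit:
{"name": "servo_tool", "arguments": {
  "plan": [
    [0.4,0,0,-0.01,0],
    [0.4,0,0,-0.03,0],
    [0.4,0,0,-0.06,0],
    [0.4,0,0,-0.09,0],
    [0.4,0,0,-0.12,0],
    [0.4,0,0,-0.15,0],
    [0.4,0,0,-0.17,0],
    [0.4,0.04,0,-0.18,0],
    [0.4,0.08,-0.02,-0.18,0],
    [0.4,0.11,-0.04,-0.18,0],
    [0.4,0.12,-0.05,-0.18,0],
    [0.4,0.12,-0.05,-0.18,0]
  ]
}}

```text
clock: 28.65
ee_pos: [0.4215, -0.0622, 0.3359]
ee_rot: [[-0.231, 0.973, 0.002], [0.973, 0.231, 0.002], [0.001, 0.002, -1.0]]
force: [-0.0, -1.1, 0.9]
gripper_width: 0.0512
```

```bash
python3 - <<'E'
from h import *
st();snap('wrist','w16'); snap('top','t16'); c=snap('scene','s16'); cv2.imwrite('pics/s16a.png',cv2.resize(c['frame'][85:305,170:400],None,fx=2.7,fy=2.7,interpolation=cv2.INTER_CUBIC))
E
```

```text
clock 28.65
joints [-37.0849, -4.8743, 39.3683, 111.7043, 3.138, 72.0093, 14.5585]
ee_pos [0.4215, -0.0622, 0.3359]
ee_rot [[-0.2308, 0.973, 0.0015], [0.973, 0.2308, 0.0018], [0.0014, 0.0019, -1.0]]
force [-0.0272, -1.09, 0.9079]
moment [-0.0545, -0.0051, 0.0208]
gripper_width 0.0512
```

View pics/w16.png

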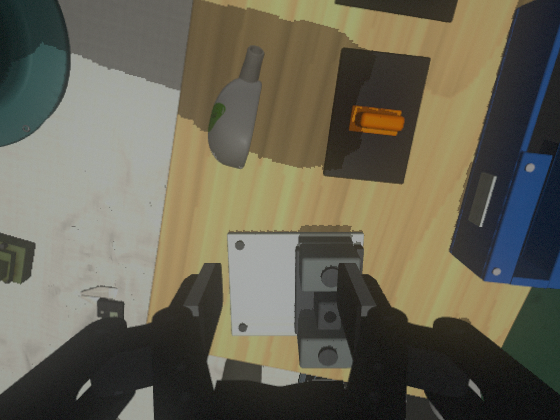

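View pics/s16a.png

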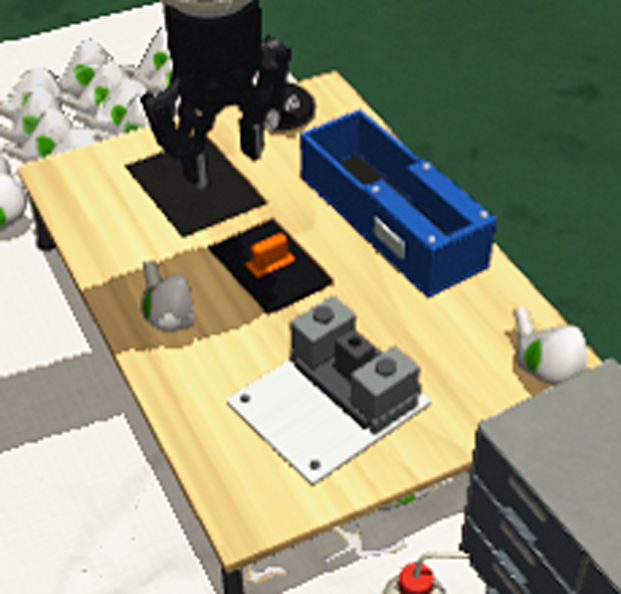

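```bash
python3 - <<'E'
from h import *
t=np.radians(13.3); ya=np.array([-np.sin(t),np.cos(t)]); xa=np.array([np.cos(t),np.sin(t)]); o=np.array([.4975,-.1658])
l=lambda P:np.c_[(P[:,:2]-o)@xa,(P[:,:2]-o)@ya]*1000
for f in ('w16','t16','s16'):
    c=load(f); X=cloud(c); z=X[...,2]; Q=l(X.reshape(-1,3)).reshape(420,560,2)
    def box(zl,zh,zp,x0,x1,y0,y1,n):
        m=(z>zl)&(z<zh)&(Q[...,0]>x0)&(Q[...,0]<x1)&(Q[...,1]>y0)&(Q[...,1]<y1); v,u=np.nonzero(m)
        if len(u)<15: print(f,n,'few',len(u)); return
        P=l(onplane(c,np.c_[u,v],zp)); print(f,n,len(u),'x',P[:,0].min().round(1),P[:,0].max().round(1),'y',P[:,1].min().round(1),P[:,1].max().round(1),'z',np.median(z[m]).round(4))
    box(.178,.19,.182,-40,40,28,70,'ear+'); box(.178,.19,.182,-40,40,-70,-28,'ear-'); box(.174,.19,.182,-25,25,-20,20,'neck')
    box(.133,.143,.138,-45,60,-24,24,'foot/stop'); box(.12,.1285,.124,-110,40,-22,22,'plate')
    v,u=np.nonzero((abs(z-.127)<.004)&(abs(X[...,0]-.495)<.09)&(abs(X[...,1]-.02)<.1)&(c['frame'].max(2)<70))
    if len(u): r=cv2.minAreaRect((onplane(c,np.c_[u,v],.127)[:,:2]*1000).astype(np.float32)); print(f,'lid',np.round(r[0],1),np.round(r[1],1),round(r[2],1), 'z std',z[v,u].std().round(4))
a,b=load('scene0')['frame'].astype(int),load('s16')['frame'].astype(int)
for n,(u0,v0,u1,v1) in dict(ironB=(358,195,395,230),bottle=(305,285,345,340),driver=(250,318,325,380),ironF=(218,178,245,212)).items(): print(n,abs(a-b)[v0:v1,u0:u1].mean().round(2))
a,b=load('top0')['frame'].astype(int),load('t16')['frame'].astype(int)
for n,(u0,v0,u1,v1) in dict(hyb=(135,140,180,178),ironB=(318,132,366,162)).items(): print(n,abs(a-b)[v0:v1,u0:u1].mean().round(2))
E
```

```text
w16 ear+ 1336 x -27.5 27.7 y 27.6 61.7 z 0.1817
w16 ear- 1531 x -26.9 26.6 y -62.7 -25.6 z 0.1816
w16 neck 684 x -11.2 12.4 y -16.5 18.0 z 0.1813
w16 foot/stop 467 x -30.4 40.7 y -24.2 23.7 z 0.1376
w16 plate 2268 x -104.5 -30.4 y -22.6 22.8 z 0.1236
w16 lid [498.4  22.2] [ 83.3 119.3] 7.2 z std 0.0008
t16 ear+ few 0
t16 ear- 303 x -30.6 25.2 y -63.0 -27.7 z 0.1826
t16 neck 119 x -13.8 10.2 y -17.3 14.4 z 0.1821
t16 foot/stop 338 x -33.7 38.4 y -24.1 23.5 z 0.1386
t16 plate 434 x -109.4 39.7 y -22.0 21.9 z 0.1244
t16 lid [510.8  48.5] [ 53.9 166.7] 20.4 z std 0.0018
s16 ear+ 188 x -32.2 26.4 y 26.7 60.0 z 0.1838
s16 ear- 262 x -32.8 26.6 y -66.5 -28.4 z 0.1834
s16 neck 118 x -17.6 11.2 y -23.7 13.3 z 0.1833
s16 foot/stop 144 x -35.4 40.3 y -23.9 25.8 z 0.1392
s16 plate 406 x -110.0 -29.9 y -22.1 23.8 z 0.1255
s16 lid [491.3  39.8] [ 88.6 166.6] 12.2 z std 0.0017
ironB 4.06
bottle 4.51
driver 3.28
ironF 58.16
hyb 15.14
ironB 19.39
```

View pics/t16.png

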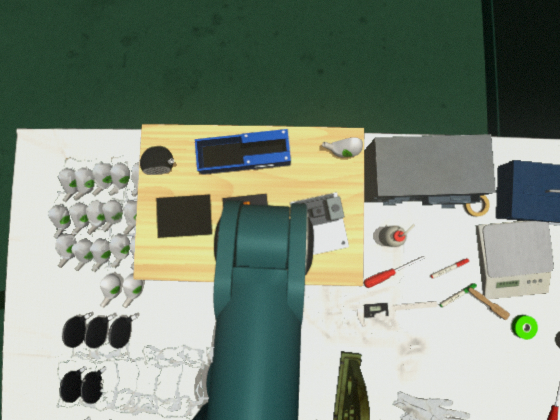

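```bash
python3 - <<'E'
from h import *
c=load('w16'); X=cloud(c); P=X[20:180,195:270].reshape(-1,3); P=P[(P[:,2]>.13)&(P[:,2]<.22)]; print('ironF',P.min(0).round(3),P.max(0).round(3))
print(manip.hand_in()); st()
E
```

```text
ironF [ 0.348 -0.049  0.137] [0.39  0.056 0.193]
the job is handed in; nothing more can be done
None
the job is handed in; nothing more can be done
```

The job is done and handed in at about 28.7 s of the 70 s allowed.

**What I did**
- I laid the lid flat on the platform between the pad and the cradle, clear of the box.
- I gripped the gauge by its neck through the slot, drew it into the bay, lifted it out and set it upright on the rubber pad.
- I let go, took it again across the neck's x faces, slid its foot under the ears and pushed until it met the back stop. At 25 N it moved no further.
- I then released it and drew the arm clear.

**Last checks**
- **Gauge:** the neck centre is 0.6 to 0.9 mm beyond the ear centre along the cradle's x (nominal home is +1 mm). The neck top is at about 0.181 m and the foot top at 0.138 m, so the gauge is upright and seated.
- **Lid:** it is flat, with height varying by 0.8 mm across the plate.
- **Bystanders:** the front iron head measures within 4 mm of where it started. The bottle, screwdriver, rear iron head and hybrid look unmoved.

**Slips and disagreements**
- The first move call used millimetres instead of metres. The row limits capped it and the arm shifted about 12 mm in free air.
- While lowering the gauge onto the cradle plate, the contact force reached 43 N at the wrist for a moment. That was through the held gauge, not the arm or gripper body.
- The cameras disagreed by 2 to 3 mm on the cradle's place, so I set the sideways position before lowering from a wrist view of the foot against the ears and plate edge.
- The simple picture-difference check read high for the front iron head, the hybrid and the rear iron head. I put the front one down to the arm's shadow. In the pictures, all three are where they were.

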